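# Unpack the partitioned carton of glue and markers

### The job

Unpack the leaning partitioned carton: lift every glue bottle out past the dividers and stand it upright in the green tray, flat on its floor, and drop every marker end-down, cap up, into a pocket of the wooden marker stand, one to a pocket. There may be two or three of each. Leave the stand standing upright on the bench, do not let a bottle fall over, and leave the tape measure and the try square where they are.

Things in the scene. Friction and masses are not known exactly. Their poses are not given: they have to be found in the camera images.
- carton: Fixed open carton leaning towards the robot on a wooden prop. Origin: middle of its front bottom edge, on the bench; body z vertical, x horizontal from front to back, y along the front. The box is turned 0.45 rad about y: its cells run along (-0.435, 0, 0.900) in this frame, and things come out along that line. Outside 274 mm (y) x 126 mm deep, walls 150 mm high along the lean.
- carton_mouth (a point): Middle of the front rim. Dividers end 3 mm below the rims; walls and floor 4 mm thick. Three columns at y = +90, 0, -90 mm, cells 86 mm wide; the front row (44 mm front to back) holds markers, the back row (70 mm) glue bottles. Each leans on the front wall of its cell, parallel to the cell axis. Some cells are empty.
- marker_stand: Loose hardwood block 150 x 54 x 90 mm (0.9 kg) with three square pockets open at the top, in a row along its x at x = -46, 0, +46 mm; each is 34 x 34 mm, its floor 8 mm and its rim 90 mm above the bench. Origin: centre of the underside, z up. On the bench left or right of the carton; may be knocked aside during the run.
- bottle_tray: Fixed green steel tray 240 (x) x 96 (y) mm with a 16 mm high rim, walls and floor 3 mm thick. Origin: centre of the underside, z up. Bottles fit in one row along x, for instance at x = -72, 0, +72 mm. On the bench, on the other side of the carton from the marker stand.
- tape_measure: Yellow tape measure, 35 x 84 x 69 mm, a bystander lying on the bench near the robot. Origin: centre of the underside.
- square: Carpenter's try square with wooden stock, 197 x 111 x 18 mm, a bystander lying on the bench near the robot. Origin: centre of the underside.
- glue_1: White glue bottle with a yellow label, 0.12 kg, 178 mm tall: body 58 mm in diameter, shoulder up to 132 mm, then an orange square cap, 30 x 30 mm with sides along the bottle's x and y, from 134 to 178 mm, fixed on: grip it by the cap (32 mm stand above the rim; jaws closing front to back keep it from swinging). Origin: centre of the underside, z to the cap. May be absent.
- glue_2: White glue bottle with a yellow label, 0.12 kg, 178 mm tall: body 58 mm in diameter, shoulder up to 132 mm, then an orange square cap, 30 x 30 mm with sides along the bottle's x and y, from 134 to 178 mm, fixed on: grip it by the cap (32 mm stand above the rim; jaws closing front to back keep it from swinging). Origin: centre of the underside, z to the cap. May be absent.
- glue_3: White glue bottle with a yellow label, 0.12 kg, 178 mm tall: body 58 mm in diameter, shoulder up to 132 mm, then an orange square cap, 30 x 30 mm with sides along the bottle's x and y, from 134 to 178 mm, fixed on: grip it by the cap (32 mm stand above the rim; jaws closing front to back keep it from swinging). Origin: centre of the underside, z to the cap. May be absent.
- marker_1: Thick workshop marker, white with a red cap, plain cylinder 24 mm in diameter and 190 mm long, 60 g; the red cap is the upper 62 mm and is fixed on; the top 44 mm stand above the rim. Origin: centre of the underside (plain end), z along the marker to the cap. May be absent.
- marker_2: Thick workshop marker, white with a blue cap, plain cylinder 24 mm in diameter and 190 mm long, 60 g; the blue cap is the upper 62 mm and is fixed on; the top 44 mm stand above the rim. Origin: centre of the underside (plain end), z along the marker to the cap. May be absent.
- marker_3: Thick workshop marker, white with a green cap, plain cylinder 24 mm in diameter and 190 mm long, 60 g; the green cap is the upper 62 mm and is fixed on; the top 44 mm stand above the rim. Origin: centre of the underside (plain end), z along the marker to the cap. May be absent.

How it is judged:
By the outcome, as a careful person would: the job done as asked, in the order asked, and still so for the second after the job is handed in, with the robot touching nothing.
Of glue_1, glue_2, glue_3 only 2 to 3 are there at a start; the rules pass over those that are not, and their reading is None.
Of marker_1, marker_2, marker_3 only 2 to 3 are there at a start; the rules pass over those that are not, and their reading is None.
At some moment in a run one of marker_stand may be knocked a few centimetres aside while the robot is not near it.
It also fails if it takes over 210 s, if anything falls off the work surface, if the arm or the gripper's body presses on something with over 40 N, if the wrist force passes 120 N, or if a joint passes its speed limit or range.

### The arm

A 7-joint arm with a two-finger parallel gripper is mounted at the origin on a cart in front of the work surface, level with it; the furniture and walls round the work are solid. World frame = base frame: x ahead of the robot, y to its left, z up, the work surface at z = 0. Lengths are in m, angles in degrees, forces in N, time in s.
With the tool pointing down it reaches from about 0.35 to 0.9 m from the base axis. Payload 7.2 kg.
Tool frame: the origin (TCP) lies at the very end of the fingers, on their centre line; the grasp point (between the pads) lies 19 mm behind it; z points along the fingers, y is the line along which they close (so a half turn about z gives the same grasp; the last joint's range is limited). The gripper opens to 88 mm and grips with 3 to 60 N. Pads are 20 mm wide; open, the fingers measure 115 mm over their backs; the gripper's body (75 mm by 178 mm) begins 61 mm behind the grasp point.
Start: joints at [61.18, 23.554, -0.728, 91.456, 0.321, 64.991, -4.71], TCP at [0.263, -0.567, 0.2] pointing down, gripper open.
Joint ranges: [-169.25, 169.25], [-16.82, 113.86], [-84.01, 82.57], [7.8, 145.47], [-59.2, 239.2], [7.22, 106.19], [-163.78, 163.78]. Speed limits (degrees/s): [136.94, 136.94, 172.46, 172.46, 180, 180, 180].

### API

Orientations are given as a 3x3 rotation matrix whose columns are the frame's x, y, z axes.
In Python, from plant import arm, viewer, hand_in gives the robot as it stands.
- The arm moves only by the tool drive_tool, never from a script. Its argument "moves" is a list that holds one entry, the list of rows, each a list of 5 numbers: the gripper's target within -1 to 1 (shut at 1, half-way at 0, fully open at -1), then the shift along the tool's x, y, z in m, then the turn about the tool's z in degrees. In form: [[[claw, dx, dy, dz, roll], ...]]. A call has 1 to 12 rows; each row is the pose to reach, as a shift and turn from the pose commanded when the call began, along the tool's axes at that moment; what a row does not reach only later rows make up. A row lasts 1/8 s, in which the tool goes at most 62.5 mm and 10.7 degrees, less where a joint would pass 70% of its speed; a pose out of reach is approached as far as the arm can. A call with a gripper value outside its range is refused whole. The fingers move at their own pace and stop on an object; "force" is the grip in N (left out, the last holds). Time passes only in rows, so rows that repeat a pose let the fingers close. It gives the time, the measured TCP pose, the force, the opening and the grip force at its end, in the units of the state.
- arm.sense(): the state, without advancing time (a new reading comes with each control period).
- viewer.capture(name): name is "scene" or "side" or "wrist"; returns a dict with "pixels" (420x560x3 uint8, red, green, blue), "K" (3x3 intrinsics, pixels), "D" ([k1, k2, p1, p2, k3] as OpenCV has them; the pictures are not rectified), "rvec" (rotation vector, rad) and "tvec" (3), from world to camera coordinates, as OpenCV has them. Camera axes: x right, y down, z forward; pixel columns grow to the right and rows downward; lengths in m; the calibration is good to about 2 mm. A picture is of the moment at which its call begins. There is no depth.
- hand_in(): hands the job in; it is judged then, once.
The state is a dict: "t": time; "joints": joint angles; "dq": joint speeds; "joint_efforts": joint torques, N m; "ee_pos": TCP position; "ee_rot": TCP orientation; "contact_force": force on the tool from outside, world axes, zero at the start; "ft_torque": the same for the moment, N m; "opening": opening from 0.0 (shut) to 1.0 (fully open); "grip_force": force on a finger pad.
Only numpy, scipy, OpenCV 4.12 (cv2) and the standard library are available. Lean on these libraries where they do the work, as an engineer would, in place of code of your own. Each camera call takes 0.05 s, during which the arm holds its last target. There are 200 camera calls.

## Working session

There is one attempt and no reset: what is moved stays moved. The work goes in short steps, Python scripts to look and compute and a tool call to move; the robot and the scene stay as the last step left them, time stands still between calls to the robot, and variables do not carry over. Pictures are saved under pics/ and viewed, at most 14 in all, crops included, and the job is handed in when it is done.

Besides the shell and the picture viewer there is one more tool, called after "Request:" as name([rows], argument=value, ...), one row to a line, values as JSON. drive_tool: Moves the arm, as the interface text tells. Its arguments: {"type":"object","properties":{"moves":{"type":"array","items":{"type":"array","items":{"type":"array","items":{"type":"number"}}}},"force":{"type":"number"}},"required":["moves"]}

```bash
ls; mkdir -p pics
python3 - <<'E'
from plant import arm, viewer
import cv2,pickle
s=arm.sense(); print({k:s[k] for k in('t','ee_pos','ee_rot','opening')})
for n in('scene','side'):
    c=viewer.capture(n); pickle.dump(c,open(n+'0.pkl','wb')); cv2.imwrite(f'pics/{n}0.png',cv2.resize(c['pixels'][:,:,::-1],(800,600)))
    R=cv2.Rodrigues(c['rvec'])[0] if not isinstance(c['rvec'],list) else cv2.Rodrigues(__import__('numpy').array(c['rvec']))[0]
    print(n,-R.T@c['tvec'],R[2])
E
```

```text
pics
{'t': 0.0, 'ee_pos': array([ 0.26300087, -0.56639185,  0.1993214 ]), 'ee_rot': array([[ 9.06953759e-01,  4.21229492e-01, -7.70337198e-04],
       [ 4.21230179e-01, -9.06952726e-01,  1.37401580e-03],
       [-1.19883445e-04, -1.57065807e-03, -9.99998759e-01]]), 'opening': 0.9976722945280468}
scene [-0.55313952  0.10671666  0.60872856] [ 0.90081154 -0.09323698 -0.42408187]
side [ 0.40058951 -0.60994778  0.76171084] [ 0.16501654  0.6655936  -0.72784249]
```

View pics/scene0.png

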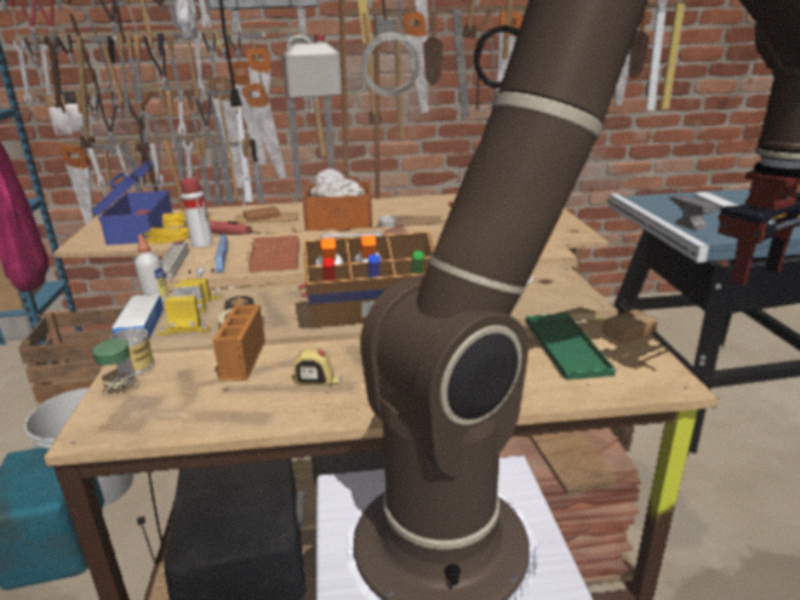

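View pics/side0.png

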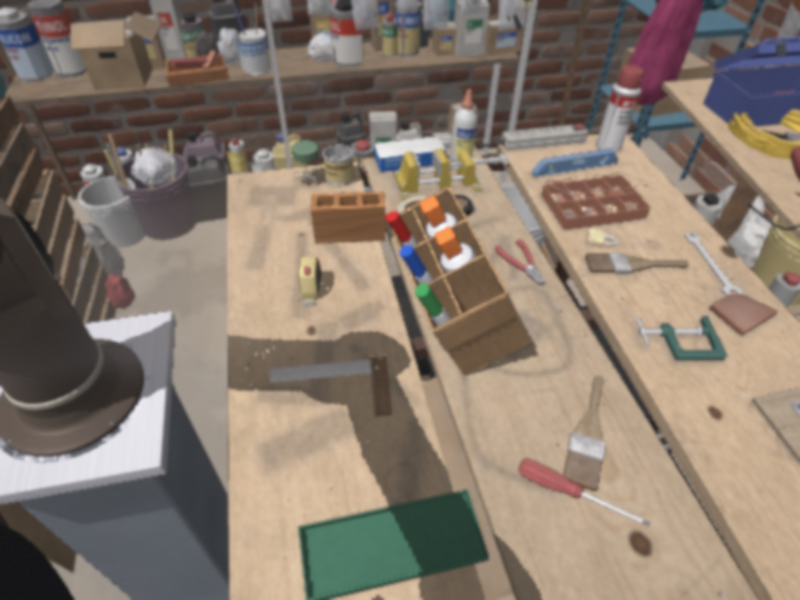

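The side view (800x600 scale) shows orange caps at (432,211) and (449,241), so two bottles, in the left and middle columns. Red, blue and green markers are at (398,226), (413,262) and (428,298), the stand at (348,217) and the tray at (393,545). The scene view shows the same layout.

```bash
cat > h.py <<'E'
import numpy as np,cv2
def cam(c):
    R=cv2.Rodrigues(np.array(c['rvec'],float))[0]; t=np.array(c['tvec'],float).reshape(3); return R,t
def norm(c,p): return cv2.undistortPoints(np.array(p,float).reshape(-1,1,2),np.array(c['K']),np.array(c['D'])).reshape(-1,2)
def ray(c,p):
    R,t=cam(c); d=np.c_[norm(c,p),np.ones(len(norm(c,p)))]@R; return -R.T@t,d
def plane(c,p,z):
    o,d=ray(c,p); return o+d*((z-o[2])/d[:,2])[:,None]
def tri(c1,p1,c2,p2):
    P=[np.c_[cam(c)[0],cam(c)[1]] for c in(c1,c2)]
    X=cv2.triangulatePoints(P[0],P[1],norm(c1,p1).T,norm(c2,p2).T); return (X[:3]/X[3]).T
def proj(c,X): return cv2.projectPoints(np.array(X,float).reshape(-1,1,3),np.array(c['rvec'],float),np.array(c['tvec'],float),np.array(c['K']),np.array(c['D']))[0].reshape(-1,2)
HUES=dict(orange=(8,16,200,150),red=(174,4,150,90),blue=(105,125,150,70),green=(48,75,100,50),yellow=(22,32,120,90))
def mask(c,col):
    h,s,v=cv2.split(cv2.cvtColor(c['pixels'],cv2.COLOR_RGB2HSV)); a,b,S,V=HUES[col]
    m=((h>=a)&(h<=b) if a<b else (h>=a)|(h<=b))&(s>=S)&(v>=V); return m.astype(np.uint8)
def blobs(c,col,roi,amin=15):
    x0,y0,x1,y1=roi; m=np.zeros(c['pixels'].shape[:2],np.uint8); m[y0:y1,x0:x1]=mask(c,col)[y0:y1,x0:x1]
    n,l,st,ce=cv2.connectedComponentsWithStats(m)
    return [(ce[i].round(1),st[i][:5]) for i in range(1,n) if st[i][4]>=amin]
E
python3 - <<'E'
import pickle; from h import *
S=pickle.load(open('scene0.pkl','rb'));D=pickle.load(open('side0.pkl','rb'))
print(S['K'],D['K'])
for n in('orange','red','blue','green'):
    print(n,blobs(S,n,(205,150,310,235)),blobs(D,n,(255,125,370,240)))
m=mask(D,'green');m[:330]=0
c=max(cv2.findContours(m,0,2)[0],key=cv2.contourArea);q=cv2.minAreaRect(c);ap=cv2.approxPolyDP(c,6,True).reshape(-1,2)
print(cv2.contourArea(c),ap,plane(D,ap,0.016).round(4))
for n,c,b in(('scene',S,(140,140,320,280)),('side',D,(200,110,400,280))):
    x0,y0,x1,y1=b; im=c['pixels'][y0:y1,x0:x1,::-1]; cv2.imwrite(f'pics/{n}_c.png',cv2.resize(im,None,fx=4,fy=4,interpolation=2)[:600,:800])
E
```

```text
[[414.86689047   0.         276.27000826]
 [  0.         414.86689047 210.2765902 ]
 [  0.           0.           1.        ]] [[386.58327546   0.         281.36911494]
 [  0.         386.58327546 211.42683876]
 [  0.           0.           1.        ]]
orange [(array([257.4, 169. ]), array([253, 166,  10,   7,  63], dtype=int32)), (array([229.4, 171. ]), array([224, 168,  11,   7,  69], dtype=int32))] []
red [(array([229.6, 187.4]), array([226, 181,   8,  14,  96], dtype=int32))] [(array([278.3, 157.8]), array([270, 148,  17,  21, 181], dtype=int32))]
blue [(array([261.3, 181.3]), array([259, 179,   6,   6,  30], dtype=int32))] [(array([288.5, 182. ]), array([281, 172,  16,  21, 165], dtype=int32))]
green [(array([292., 182.]), array([289, 175,   8,  15,  88], dtype=int32))] [(array([299.6, 209.1]), array([291, 199,  18,  22, 191], dtype=int32))]Traceback (most recent call last):
  File "<stdin>", line 7, in <module>
ValueError: max() iterable argument is empty
```

```bash
sed -i 's/green=(48,75,100,50)/green=(48,90,100,25)/;s/orange=(8,16,200,150)/orange=(5,16,190,150)/' h.py
python3 - <<'E'
import pickle; from h import *
S=pickle.load(open('scene0.pkl','rb'));D=pickle.load(open('side0.pkl','rb'))
for n in('orange','green'):
    print(n,blobs(D,n,(255,125,370,240)))
print(cv2.cvtColor(D['pixels'],cv2.COLOR_RGB2HSV)[[381,147,169],[270,302,314]])
m=mask(D,'green');m[:330]=0
c=max(cv2.findContours(m,0,2)[0],key=cv2.contourArea);ap=cv2.approxPolyDP(c,6,True).reshape(-1,2)
print(cv2.contourArea(c),ap,plane(D,ap,0.016).round(4))
E
python3 - <<'E'
import pickle; from h import *
S=pickle.load(open('scene0.pkl','rb'));D=pickle.load(open('side0.pkl','rb'))
for n,c,b in(('scene',S,(140,140,320,280)),('side',D,(200,110,400,260))):
    x0,y0,x1,y1=b; im=c['pixels'][y0:y1,x0:x1,::-1]; cv2.imwrite(f'pics/{n}_c.png',cv2.resize(im,None,fx=4,fy=4,interpolation=2)[:600,:800])
E
```

```text
orange []
green [(array([299.6, 209.1]), array([291, 199,  18,  22, 191], dtype=int32))]
[[ 76  94 122]
 [ 11 178 182]
 [ 11 178 173]]
0.0 [[295 399]] [[ 0.4889 -0.3923  0.016 ]]
```

View pics/side_c.png

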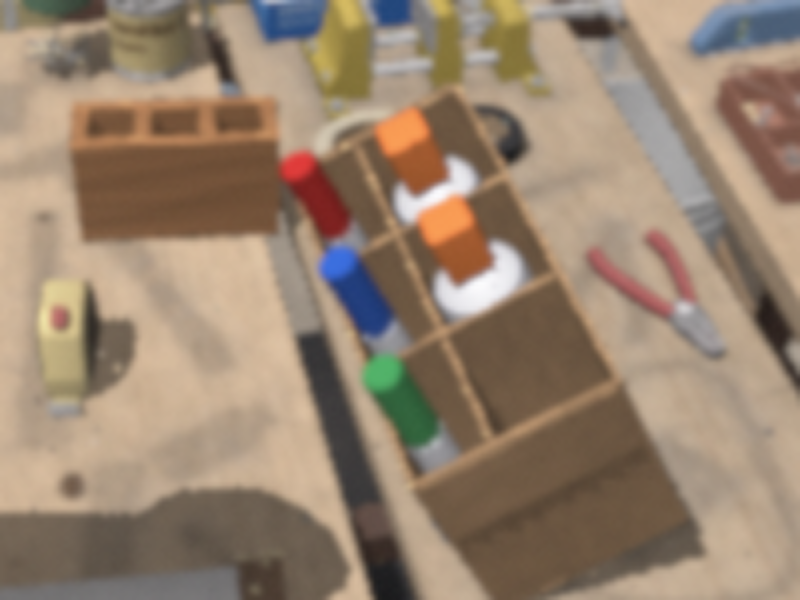

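View pics/scene_c.png

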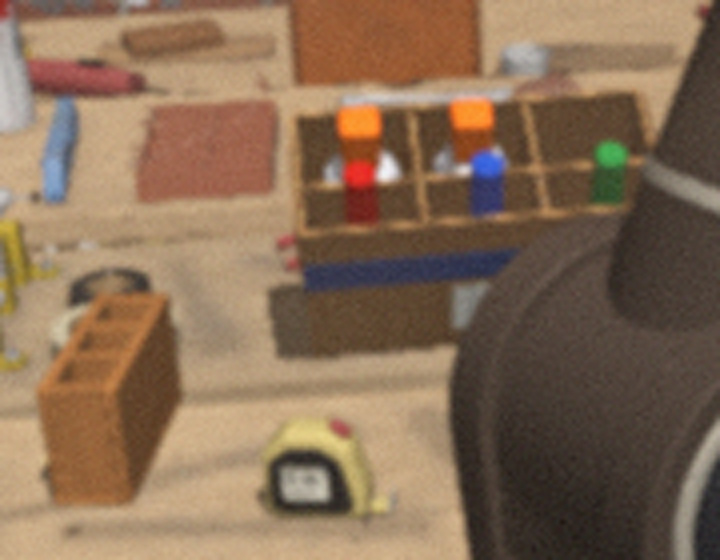

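In the crops (4x), the side view has marker tops at (296,164), (339,263) and (385,370), cap tops at (404,127) and (447,217), and the stand's rim corners at (75,100), (275,98), (277,146) and (73,150). The scene crop shows the same items, with tops at (360,172), (487,160), (610,152), (358,122) and (472,114).

```bash
sed -i 's/green=(48,90,100,25)/green=(48,95,80,25)/' h.py
python3 - <<'E'
import pickle; from h import *
S=pickle.load(open('scene0.pkl','rb'));D=pickle.load(open('side0.pkl','rb'))
f=lambda p,o:(np.array(p,float)+.5)/4-.5+np.array(o)
ps=f([(296,164),(339,263),(385,370),(404,127),(447,217),(457,88),(620,382)],(200,110))
pc=f([(360,172),(487,160),(610,152),(358,122),(472,114),(297,113),(640,95)],(140,140))
X=tri(S,pc,D,ps);print(X.round(4));print((proj(D,X)-ps).round(1).tolist(),(proj(S,X)-pc).round(1).tolist())
d=X[0]-X[2];print('carton yaw',np.degrees(np.arctan2(-d[0],d[1])),np.linalg.norm(d))
q=plane(D,f([(75,100),(275,98),(277,146),(73,150)],(200,110)),.09);print('stand',q.round(4),q.mean(0),np.linalg.norm(q-np.roll(q,1,0),axis=1))
m=mask(D,'green');m[:330]=0
c=max(cv2.findContours(m,0,2)[0],key=cv2.contourArea);ap=cv2.approxPolyDP(c,6,True).reshape(-1,2)
q=plane(D,ap,0.016);print(cv2.contourArea(c),ap.tolist(),q.round(4),q.mean(0))
q=q[:,:2].astype(np.float32);print(cv2.minAreaRect(q))
E
```

```text
[[ 0.5592  0.1226  0.1816]
 [ 0.5647  0.0307  0.1816]
 [ 0.5685 -0.0586  0.1814]
 [ 0.6259  0.123   0.1971]
 [ 0.6287  0.0374  0.1965]
 [ 0.6736  0.1688  0.1893]
 [ 0.6843 -0.0988  0.1853]]
[[0.1, -0.3], [0.2, -0.8], [0.1, -0.2], [-0.1, 0.3], [-0.0, 0.1], [0.1, -0.3], [-0.1, 0.6]] [[0.1, 0.2], [0.4, 0.5], [0.1, 0.1], [-0.2, -0.2], [-0.1, -0.1], [0.2, 0.2], [-0.3, -0.3]]
carton yaw 2.9110384079218803 0.18145804124899478
stand [[0.4413 0.3439 0.09  ]
 [0.5852 0.3168 0.09  ]
 [0.575  0.2599 0.09  ]
 [0.4332 0.2846 0.09  ]] [0.50866591 0.30131899 0.09      ] [0.05987417 0.14643718 0.0577887  0.14398259]
5992.0 [[326, 345], [211, 370], [216, 419], [339, 390]] [[ 0.5751 -0.306   0.016 ]
 [ 0.3449 -0.3063  0.016 ]
 [ 0.3444 -0.3948  0.016 ]
 [ 0.5727 -0.3949  0.016 ]] [ 0.4592799  -0.35048318  0.016     ]
((0.4597509503364563, -0.35036319494247437), (0.08893207460641861, 0.23068340122699738), 89.96754455566406)
```

Create go.py:
```python
import sys,numpy as np
from plant import arm
s=arm.sense();R=np.array(s['ee_rot']);p=np.array(s['ee_pos'])
print('t',round(s['t'],2),'p',p.round(4),'xaz',np.degrees(np.arctan2(R[1,0],R[0,0])).round(2),'tilt',R[2,2].round(5),'op_mm',round(s['opening']*88,1),'grip',round(float(np.max(s['grip_force'])),1),'F',np.round(s['contact_force'],1),'q',np.round(s['joints'],0))
a=[float(v) for v in sys.argv[1:]]
for i in range(0,len(a),4):
    x,y,z,az=a[i:i+4]
    print('shift',(R.T@(np.array([x,y,z])-p)).round(4),'roll',round((np.degrees(np.arctan2(R[1,0],R[0,0]))-az+180)%360-180,1))
```

```text
(no output)
```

Request:
drive_tool([
  [[-0.23,0,0,-0.06,0],[-0.23,0,0,-0.12,0],[-0.23,0.02,-0.015,-0.17,-8],[-0.23,0.06,-0.045,-0.2,-16],[-0.23,0.1,-0.076,-0.2,-24],[-0.23,0.14,-0.106,-0.2,-32],[-0.23,0.18,-0.137,-0.2,-40],[-0.23,0.22,-0.167,-0.2,-48],[-0.23,0.26,-0.197,-0.2,-56],[-0.23,0.3,-0.228,-0.2,-62],[-0.23,0.34,-0.258,-0.2,-67.7],[-0.23,0.38,-0.289,-0.2,-67.7]],
])

```text
t: 1.6
ee_pos: [0.4865, -0.1433, 0.4]
ee_rot: [[-0.047, 0.999, -0.0], [0.999, 0.047, -0.0], [-0.0, -0.0, -1.0]]
contact_force: [-0.1, -0.1, 0.2]
opening: 0.618
grip_force: 0.0
```

```bash
python3 go.py .629 .124 .4 92.6
```

```text
t 1.6 p [ 0.4865 -0.1433  0.4   ] xaz 92.67 tilt -1.0 op_mm 54.4 grip 0.0 F [-0.1 -0.1  0.2] q [ 34.   8. -26.  87.   3.  86.  10.]
shift [ 2.604e-01  1.548e-01 -1.000e-04] roll 0.1
```

Request:
drive_tool([
  [[-0.23,0.045,0.027,0,0],[-0.23,0.09,0.054,0,0],[-0.23,0.135,0.081,0,0],[-0.23,0.18,0.108,0,0],[-0.23,0.22,0.132,0,0],[-0.23,0.26,0.155,0.03,0],[-0.23,0.26,0.155,0.06,0],[-0.23,0.26,0.155,0.1,0],[-0.23,0.26,0.155,0.1,0]],
])

```text
t: 2.72
ee_pos: [0.6276, 0.1213, 0.2968]
ee_rot: [[-0.046, 0.999, -0.006], [0.999, 0.046, -0.002], [-0.001, -0.006, -1.0]]
contact_force: [-0.7, -0.0, 0.3]
opening: 0.619
grip_force: 0.0
```

```bash
python3 - <<'E'
from plant import viewer; from h import *; import pickle
c=viewer.capture('wrist'); pickle.dump(c,open('w1.pkl','wb'))
cv2.imwrite('pics/w1.png',c['pixels'][:,:,::-1])
# predicted cap top corners/centre at column 0 and 1, tops of markers
e=np.radians(2.6);ex=np.array([np.cos(e),np.sin(e),0]);ey=np.array([-np.sin(e),np.cos(e),0])
O=np.array([.633,.034,0]);
for x,y,z in[(-6.3,90,199),(-6.3,0,199),(-70,90,181.6),(-70,0,181.6)]:print(x,y,proj(c,O+ex*x/1e3+ey*y/1e3+[0,0,z/1e3]).round(1))
E
python3 go.py .631 .124 .172 92.6
```

```text
-6.3 90 [[270.3 199.9]]
-6.3 0 [[270.8 300.5]]
-70 90 [[194.8 194.3]]
-70 0 [[201.3 290. ]]
t 2.77 p [0.6286 0.1217 0.2994] xaz 92.6 tilt -1.0 op_mm 54.0 grip 0.0 F [ 0.2 -0.2  0.9] q [  7.  25. -34.  79.  14.  80. -24.]
shift [0.0023 0.0028 0.1274] roll 0.0
```

View pics/w1.png

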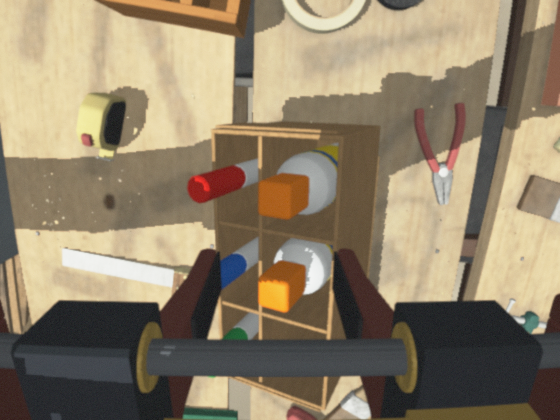

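The wrist view shows bottle caps at about (284,196) and (281,288), and marker tops at (203,186), (228,270) and (236,338). These agree with the prediction to a few mm, so I descend on bottle 1.

Request:
drive_tool([
  [[-0.23,0.002,0.002,0.03,0],[-0.23,0.002,0.002,0.06,0],[-0.23,0.002,0.002,0.085,0],[-0.23,0.002,0.002,0.105,0],[-0.23,0.002,0.002,0.12,0],[-0.23,0.002,0.002,0.126,0],[-0.23,0.002,0.002,0.126,0],[-0.23,0.002,0.002,0.126,0]],
], force=15)

```text
t: 3.78
ee_pos: [0.6316, 0.1244, 0.1751]
ee_rot: [[-0.046, 0.999, 0.001], [0.999, 0.046, 0.0], [0.0, 0.001, -1.0]]
contact_force: [-0.2, -0.1, 0.2]
opening: 0.614
grip_force: 0.0
```

Request:
drive_tool([
  [[0.6,0,0,0,0],[0.6,0,0,0,0],[0.6,0,0,0,0],[0.6,0,0,0,0],[0.6,0,0,0,0],[0.6,0,0,0,0]],
], force=15)

```text
t: 4.53
ee_pos: [0.6306, 0.1242, 0.1745]
ee_rot: [[-0.046, 0.999, -0.001], [0.999, 0.046, -0.0], [-0.0, -0.001, -1.0]]
contact_force: [-3.9, -1.2, 5.1]
opening: 0.241
grip_force: 12.5
```

```bash
python3 go.py .631 .124 .172 92.6
python3 - <<'E'
from plant import viewer; from h import *
c=viewer.capture('side')
cv2.imwrite('pics/s1.png',cv2.resize(c['pixels'][100:260,200:400,::-1],None,fx=3,fy=3,interpolation=2))
E
```

```text
t 4.53 p [0.6306 0.1242 0.1745] xaz 92.61 tilt -1.0 op_mm 21.2 grip 12.5 F [-3.9 -1.2  5.1] q [  7.  30. -33.  89.  17.  66. -27.]
shift [-0.0002  0.0004  0.0025] roll 0.0
```

View pics/s1.png

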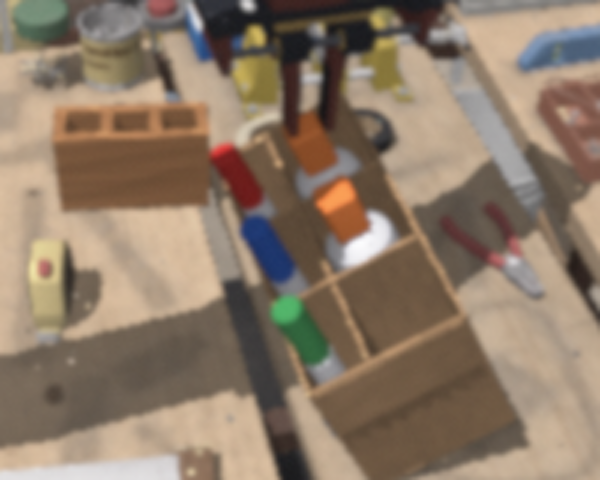

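The fingers straddle bottle 1's cap at about (312,145). I'll draw it slowly along the cell axis.

Request:
drive_tool([
  [[0.9,0,0,0,0],[0.9,0,0,0,0],[0.9,0,-0.004,-0.009,0],[0.9,0,-0.009,-0.018,0],[0.9,0,-0.013,-0.027,0],[0.9,0,-0.017,-0.036,0],[0.9,0,-0.017,-0.036,0]],
], force=25)

```text
t: 5.45
ee_pos: [0.6142, 0.1236, 0.2113]
ee_rot: [[-0.046, 0.999, 0.002], [0.999, 0.046, 0.0], [0.0, 0.002, -1.0]]
contact_force: [-0.5, 0.2, 0.5]
opening: 0.054
grip_force: 0.0
```

```bash
python3 go.py
python3 - <<'E'
from plant import viewer; from h import *
c=viewer.capture('side')
cv2.imwrite('pics/s2.png',cv2.resize(c['pixels'][60:220,200:400,::-1],None,fx=3,fy=3,interpolation=2))
E
```

```text
t 5.45 p [0.6142 0.1236 0.2113] xaz 92.62 tilt -1.0 op_mm 4.7 grip 0.0 F [-0.5  0.2  0.5] q [  8.  27. -34.  89.  16.  69. -26.]
```

View pics/s2.png

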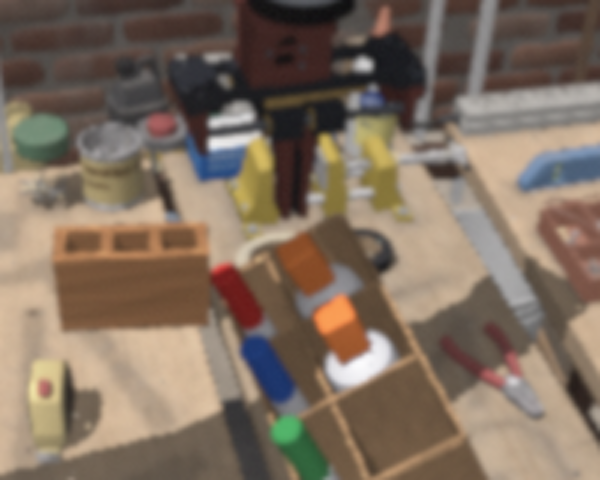

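The grip slipped. Bottle 1 is back in its cell with its cap at (305,262), and the fingertips are empty at (295,213). I'll check where the fingertips really are compared with the reported TCP.

```bash
python3 - <<'E'
from plant import viewer; from h import *; import pickle
D=pickle.load(open('side0.pkl','rb'))
print('tcp s2 px',((proj(D,[.6142,.1236,.2113])-[200,60])*3), 's1 px',((proj(D,[[.6306,.1242,.1745],[.626,.124,.197],[.612,.124,.1925],[.654,.124,.177]])-[200,100])*3))
c=viewer.capture('scene'); pickle.dump(c,open('sc2.pkl','wb'))
print(c['pixels'].shape, proj(c,[.6142,.1236,.2113]))
cv2.imwrite('pics/sc2.png',cv2.resize(c['pixels'][100:240,140:320,::-1],None,fx=4,fy=4,interpolation=2))
E
python3 go.py
```

```text
tcp s2 px [[288.23577417 231.89777861]] s1 px [[305.36144085 145.92857985]
 [301.46090241 124.44380711]
 [284.45076382 131.06915772]
 [332.98211242 140.1356505 ]]
(420, 560, 3) [[228.45831467 166.68054732]]
t 5.55 p [0.6141 0.1233 0.2102] xaz 92.61 tilt -1.0 op_mm 3.7 grip 0.0 F [-0.3  0.2 -0.1] q [  8.  27. -34.  89.  16.  69. -26.]
```

View pics/sc2.png

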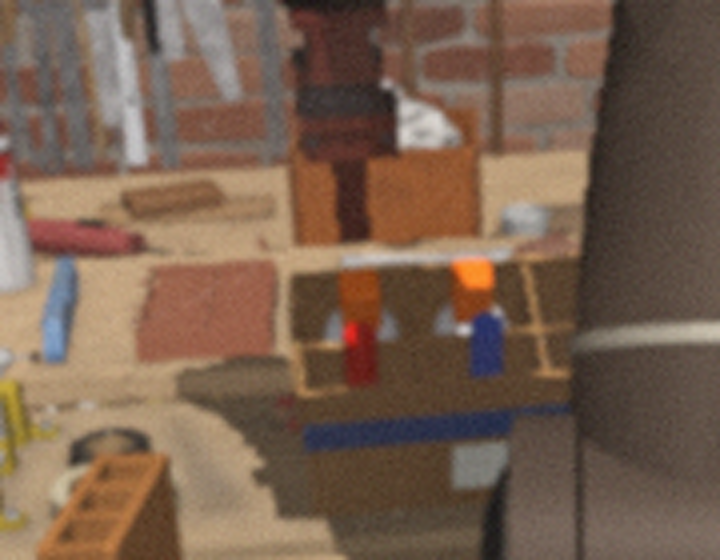

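In the scene crop the fingertip ends at (352,242), about 6 px above the projected TCP. I'll triangulate the true tip.

Run:
```python
from h import *; import pickle
D=pickle.load(open('side0.pkl','rb'));c=pickle.load(open('sc2.pkl','rb'))
print(tri(c,[(227.7,160.2)],D,[(297.5,131)]))
```

```text
[[0.61705326 0.12399461 0.22961568]]
```

The real tips sit about 19 mm above the reported point, so I re-grip lower.

Request:
drive_tool([
  [[-0.23,0,0,0,0],[-0.23,0,0.008,0,0],[-0.23,0,0.016,0,0],[-0.23,0,0.016,0.01,0],[-0.23,0,0.016,0.025,0],[-0.23,0,0.016,0.04,0],[-0.23,0,0.016,0.052,0],[-0.23,0,0.016,0.052,0]],
], force=25)

```text
t: 6.55
ee_pos: [0.6293, 0.1239, 0.1567]
ee_rot: [[-0.046, 0.999, -0.002], [0.999, 0.046, -0.0], [-0.0, -0.002, -1.0]]
contact_force: [-0.4, 0.7, 0.7]
opening: 0.616
grip_force: 0.0
```

Request:
drive_tool([
  [[0.9,0,0,0,0],[0.9,0,0,0,0],[0.9,0,0,0,0],[0.9,0,0,0,0],[0.9,0,0,0,0],[0.9,0,0,0,0]],
], force=20)

```text
t: 7.3
ee_pos: [0.6308, 0.1248, 0.1593]
ee_rot: [[-0.046, 0.999, 0.002], [0.999, 0.046, 0.001], [0.001, 0.002, -1.0]]
contact_force: [-0.9, 0.5, 5.8]
opening: 0.425
grip_force: 20.9
```

Request:
drive_tool([
  [[0.9,0,0,0,0],[0.9,0,-0.004,-0.009,0],[0.9,0,-0.009,-0.018,0],[0.9,0,-0.013,-0.027,0],[0.9,0,-0.017,-0.036,0],[0.9,0,-0.022,-0.045,0],[0.9,0,-0.026,-0.054,0],[0.9,0,-0.026,-0.054,0]],
], force=25)

```text
t: 8.3
ee_pos: [0.6043, 0.1233, 0.2137]
ee_rot: [[-0.046, 0.999, 0.002], [0.999, 0.046, 0.0], [0.0, 0.002, -1.0]]
contact_force: [2.2, 0.0, 4.2]
opening: 0.42
grip_force: 26.3
```

Request:
drive_tool([
  [[0.9,0,-0.005,-0.011,0],[0.9,0,-0.011,-0.022,0],[0.9,0,-0.016,-0.033,0],[0.9,0,-0.022,-0.045,0],[0.9,0,-0.027,-0.058,0],[0.9,0,-0.031,-0.07,0],[0.9,0,-0.035,-0.085,0],[0.9,0,-0.037,-0.1,0],[0.9,0,-0.037,-0.12,0],[0.9,0,-0.037,-0.14,0],[0.9,0,-0.037,-0.16,0],[0.9,0,-0.037,-0.18,0]],
])

```text
t: 9.8
ee_pos: [0.5662, 0.1213, 0.393]
ee_rot: [[-0.046, 0.999, -0.002], [0.999, 0.046, -0.0], [-0.0, -0.002, -1.0]]
contact_force: [0.2, 0.2, -1.4]
opening: 0.381
grip_force: 23.2
```

```bash
python3 go.py .519 -.35 .4 92.6
python3 - <<'E'
from plant import viewer; from h import *
a=viewer.capture('side')['pixels'][0:240,180:420,::-1]
b=viewer.capture('scene')['pixels'][20:260,100:340,::-1]
cv2.imwrite('pics/s3.png',cv2.resize(np.hstack([a,b]),(800,400),interpolation=2))
E
```

```text
t 9.8 p [0.5662 0.1213 0.393 ] xaz 92.63 tilt -1.0 op_mm 33.5 grip 23.2 F [ 0.2  0.2 -1.4] q [ 10.  17. -36.  78.  10.  88. -23.]
shift [-0.4687 -0.0688 -0.0068] roll 0.0
```

View pics/s3.png

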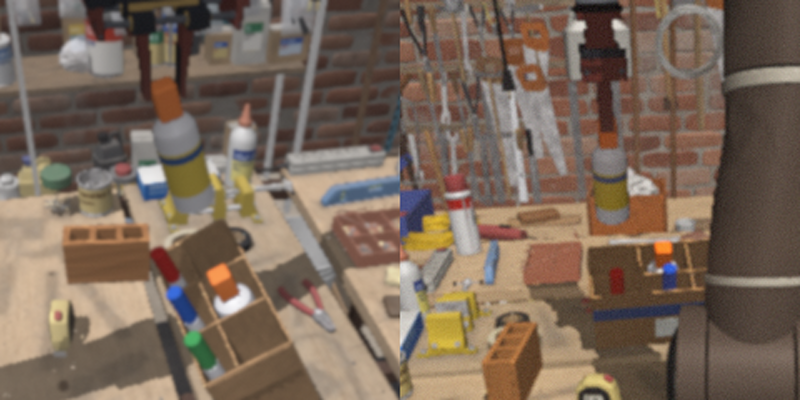

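Bottle 1 is out and held with a slight tilt (side panel, cap (165,98), base (190,210)). I'll tighten the grip to align it and carry it to the tray.

Request:
drive_tool([
  [[0.9,0,0,0,0],[0.9,-0.02,-0.002,-0.007,0],[0.9,-0.06,-0.008,-0.007,0],[0.9,-0.105,-0.014,-0.007,0],[0.9,-0.15,-0.021,-0.007,0],[0.9,-0.195,-0.028,-0.007,0],[0.9,-0.24,-0.035,-0.007,0],[0.9,-0.285,-0.042,-0.007,0],[0.9,-0.33,-0.049,-0.007,0],[0.9,-0.375,-0.056,-0.007,0],[0.9,-0.41,-0.061,-0.007,0],[0.9,-0.44,-0.066,-0.007,0]],
], force=45)

```text
t: 11.4
ee_pos: [0.5203, -0.3227, 0.3976]
ee_rot: [[-0.045, 0.999, -0.002], [0.999, 0.045, 0.001], [0.001, -0.002, -1.0]]
contact_force: [0.1, 0.6, -1.7]
opening: 0.375
grip_force: 42.0
```

Request:
drive_tool([
  [[0.9,-0.016,-0.001,0,0],[0.9,-0.028,-0.002,0,0],[0.9,-0.028,-0.002,0.03,0],[0.9,-0.028,-0.002,0.07,0],[0.9,-0.028,-0.002,0.1,0],[0.9,-0.028,-0.002,0.14,0],[0.9,-0.028,-0.002,0.17,0],[0.9,-0.028,-0.002,0.19,0],[0.9,-0.028,-0.002,0.19,0]],
])

```text
t: 12.52
ee_pos: [0.52, -0.3479, 0.2076]
ee_rot: [[-0.047, 0.999, -0.003], [0.999, 0.047, 0.002], [0.002, -0.002, -1.0]]
contact_force: [1.6, -0.1, -1.7]
opening: 0.376
grip_force: 42.0
```

```bash
python3 go.py .519 -.35 .2 92.6
python3 - <<'E'
from plant import viewer; from h import *
import pickle
A=viewer.capture('side');pickle.dump(A,open('s4.pkl','wb'));a=A['pixels'][200:420,140:420,::-1]
cv2.imwrite('pics/s4.png',cv2.resize(a,(764,600),interpolation=2))
E
```

```text
t 12.53 p [ 0.52   -0.3479  0.2076] xaz 92.7 tilt -0.99999 op_mm 33.0 grip 42.0 F [ 1.6 -0.1 -1.7] q [ 45.  25. -22.  89.  10.  67.  24.]
shift [-0.0021 -0.0011  0.0076] roll 0.1
```

View pics/s4.png

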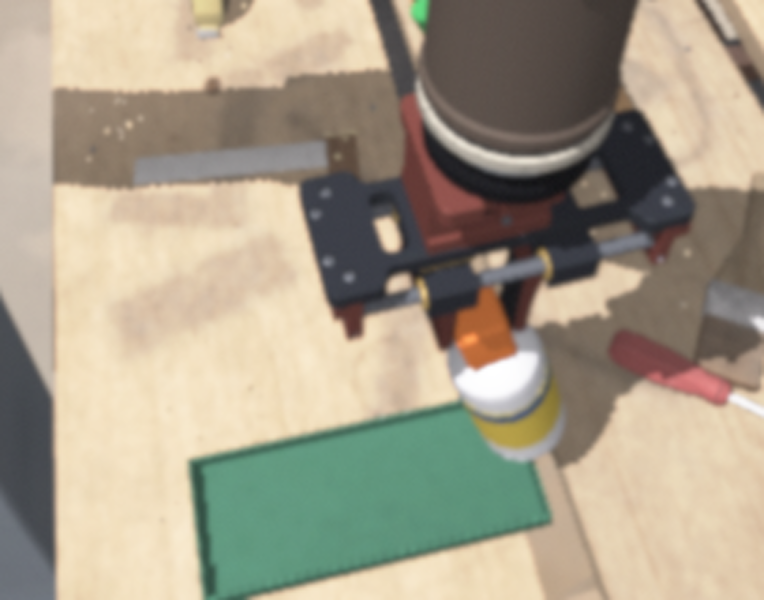

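Run:
```python
from h import *; import pickle
c=pickle.load(open('s4.pkl','rb'));f=lambda x,y:[(140+x/2.73,200+y/2.73)]
for z in(.06,.07,.08):print(z,plane(c,f(524,436),z))
print(plane(c,f(505,362),.2)); print('tray corners',plane(c,[f(192,462)[0],f(206,598)[0],f(550,522)[0]],.016))
print(proj(c,[.52,-.348,.2266])*1, (proj(c,[[.52,-.348,.0715]])-[140,200])*2.73)
```

```text
0.06 [[ 0.56709143 -0.35335063  0.06      ]]
0.07 [[ 0.56471863 -0.35700737  0.07      ]]
0.08 [[ 0.56234583 -0.3606641   0.08      ]]
[[ 0.53649029 -0.3614679   0.2       ]]
tray corners [[ 0.34380936 -0.30456747  0.016     ]
 [ 0.3434417  -0.3946366   0.016     ]
 [ 0.57649326 -0.39797569  0.016     ]]
[[313.68093412 318.66760065]] [[455.75813946 436.54237076]]
```

Base centre is about 45 mm beyond the grip in x, a tilt of about 16°. I'll shift back 50 mm, touch the near base edge down, then let it come upright caged between loosened fingers.

Request:
drive_tool([
  [[0.9,0,-0.02,0,0],[0.9,0,-0.04,0,0],[0.9,0,-0.05,0.01,0],[0.9,0,-0.05,0.025,0],[0.9,0,-0.05,0.04,0],[0.9,0,-0.05,0.052,0],[0.9,0,-0.05,0.052,0]],
])

```text
t: 13.45
ee_pos: [0.4703, -0.3509, 0.1555]
ee_rot: [[-0.046, 0.999, -0.002], [0.999, 0.046, 0.002], [0.002, -0.002, -1.0]]
contact_force: [0.3, 0.1, -1.2]
opening: 0.374
grip_force: 42.0
```

Request:
drive_tool([
  [[0.9,0,0,0.002,0],[0.9,0,0,0.004,0],[0.9,0,0,0.006,0],[0.9,0,0,0.006,0]],
])

```text
t: 13.95
ee_pos: [0.4705, -0.3516, 0.1511]
ee_rot: [[-0.045, 0.999, -0.0], [0.999, 0.045, -0.0], [-0.0, -0.0, -1.0]]
contact_force: [-0.3, 0.3, -0.0]
opening: 0.374
grip_force: 42.0
```

Request:
drive_tool([
  [[0.9,0,0,0.002,0],[0.9,0,0,0.004,0],[0.9,0,0,0.005,0],[0.9,0,0,0.005,0]],
])

```text
t: 14.45
ee_pos: [0.4705, -0.3516, 0.146]
ee_rot: [[-0.046, 0.999, -0.0], [0.999, 0.046, 0.0], [0.0, -0.0, -1.0]]
contact_force: [-0.6, 0.3, -1.0]
opening: 0.374
grip_force: 42.0
```

Request:
drive_tool([
  [[0.9,0,0,0.002,0],[0.9,0,0,0.004,0],[0.9,0,0,0.006,0],[0.9,0,0,0.006,0]],
])

```text
t: 14.95
ee_pos: [0.4715, -0.353, 0.1428]
ee_rot: [[-0.045, 0.999, 0.003], [0.999, 0.045, -0.003], [-0.003, 0.002, -1.0]]
contact_force: [-3.3, -0.2, 15.8]
opening: 0.375
grip_force: 42.2
```

Request:
drive_tool([
  [[0.9,0,0,0.002,0],[0.9,0,0,0.004,0],[0.9,0,0,0.004,0]],
])

```text
t: 15.32
ee_pos: [0.4745, -0.3543, 0.1423]
ee_rot: [[-0.045, 0.999, 0.009], [0.999, 0.045, -0.007], [-0.008, 0.009, -1.0]]
contact_force: [-3.3, 0.9, 31.9]
opening: 0.37
grip_force: 44.3
```

```bash
python3 go.py
python3 - <<'E'
from plant import viewer; from h import *
import pickle
A=viewer.capture('side');pickle.dump(A,open('s4.pkl','wb'));a=A['pixels'][240:420,160:400,::-1]
B=viewer.capture('scene');b=B['pixels'][100:280,330:500,::-1]
cv2.imwrite('pics/s5.png',cv2.resize(np.hstack([a,b]),(800,351),interpolation=2))
E
```

```text
t 15.32 p [ 0.4745 -0.3543  0.1423] xaz 92.58 tilt -0.99993 op_mm 32.6 grip 44.3 F [-3.3  0.9 31.9] q [ 48.  25. -22.  99.  11.  57.  25.]
```

View pics/s5.png

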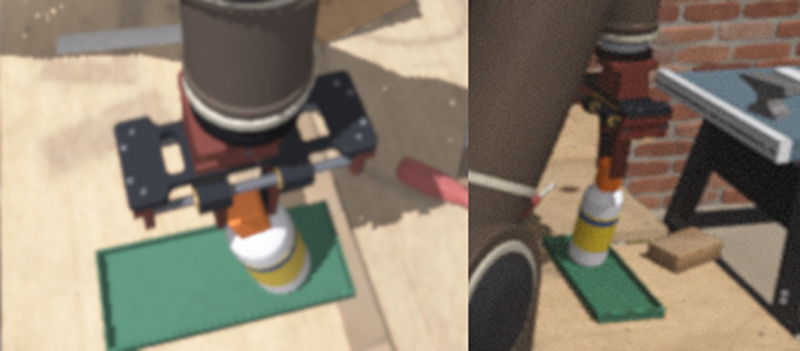

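Bottle 1 is inside the tray (side panel, base at (280,272)), standing on its base edge and leaning. I'll relieve the pressure and loosen to a cage.

Request:
drive_tool([
  [[0.9,0,0.003,-0.003,0],[0.9,0,0.006,-0.003,0],[0.9,0,0.009,-0.003,0],[0.22,0,0.012,-0.003,0],[0.18,0,0.015,-0.003,0],[0.14,0,0.018,-0.003,0],[0.12,0,0.021,-0.003,0],[0.12,0,0.024,-0.003,0],[0.12,0,0.027,-0.003,0]],
], force=10)

```text
t: 16.55
ee_pos: [0.4977, -0.3503, 0.139]
ee_rot: [[-0.046, 0.999, -0.0], [0.999, 0.046, 0.0], [0.0, -0.0, -1.0]]
contact_force: [1.3, -0.3, -0.1]
opening: 0.44
grip_force: 0.1
```

```bash
python3 go.py
python3 - <<'E'
from plant import viewer; from h import *
import pickle
A=viewer.capture('side');pickle.dump(A,open('s4.pkl','wb'));a=A['pixels'][240:420,160:400,::-1]
B=viewer.capture('scene');b=B['pixels'][100:280,330:500,::-1]
cv2.imwrite('pics/s6.png',cv2.resize(np.hstack([a,b]),(800,351),interpolation=2))
E
```

```text
t 16.55 p [ 0.4977 -0.3503  0.139 ] xaz 92.62 tilt -1.0 op_mm 38.7 grip 0.1 F [ 1.3 -0.3 -0.1] q [ 46.  27. -22.  97.  11.  59.  24.]
```

View pics/s6.png

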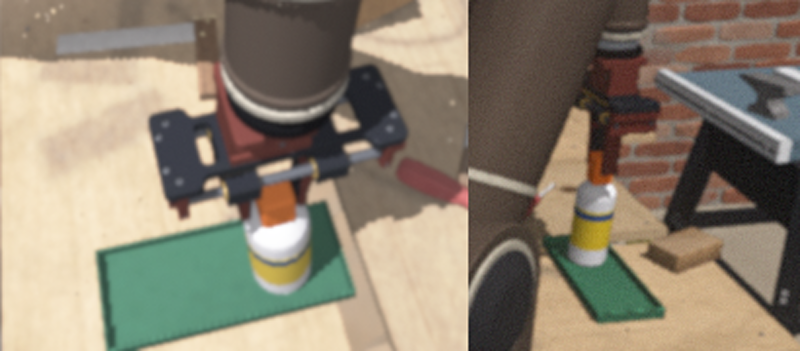

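Bottle 1 stands upright in the tray (vertical in both panels, base (280,275)). I release it and go to bottle 2.

Request:
drive_tool([
  [[0,0,0,0,0],[-0.23,0,0,0,0],[-0.23,0,0,0,0],[-0.23,0,0,-0.02,0],[-0.23,0,0,-0.06,0],[-0.23,0,0,-0.11,0],[-0.23,0,0,-0.16,0],[-0.23,0,0,-0.2,0],[-0.23,0,0,-0.2,0]],
])

```text
t: 17.77
ee_pos: [0.4988, -0.3509, 0.3429]
ee_rot: [[-0.045, 0.999, 0.005], [0.999, 0.046, -0.004], [-0.004, 0.005, -1.0]]
contact_force: [-0.0, 0.5, -0.4]
opening: 0.611
grip_force: 0.0
```

```bash
python3 - <<'E'
from plant import viewer; from h import *
import pickle
A=viewer.capture('side');pickle.dump(A,open('s7.pkl','wb'))
print('orange side',blobs(A,'orange',(200,100,420,420),30))
for n,p in(('cap upright?',[.505,-.35,.181]),):print(proj(A,p))
HUES['o2']=(5,16,140,100)
for b in blobs(A,'o2',(200,100,420,420),40):print(b)
E
python3 go.py .632 .037 .336 92.6
```

```text
orange side []
[[302.7144965  335.45024383]]
(array([309.9, 338.1]), array([300, 325,  21,  27, 453], dtype=int32))
t 17.82 p [ 0.498  -0.3506  0.3405] xaz 92.61 tilt -1.0 op_mm 54.3 grip 0.0 F [-0.7  0.7 -0.7] q [ 47.  19. -23.  81.   7.  82.  27.]
shift [0.3811 0.1515 0.0042] roll 0.0
```

Request:
drive_tool([
  [[-0.23,0.03,0.012,-0.01,0],[-0.23,0.08,0.032,-0.01,0],[-0.23,0.13,0.052,-0.01,0],[-0.23,0.18,0.072,-0.01,0],[-0.23,0.23,0.092,-0.01,0],[-0.23,0.28,0.112,-0.01,0],[-0.23,0.325,0.13,-0.01,0],[-0.23,0.36,0.144,-0.01,0],[-0.23,0.382,0.152,0,0],[-0.23,0.382,0.152,0.05,0],[-0.23,0.382,0.152,0.08,0],[-0.23,0.382,0.152,0.08,0]],
])

```text
t: 19.32
ee_pos: [0.6299, 0.0376, 0.2554]
ee_rot: [[-0.046, 0.999, -0.007], [0.999, 0.046, -0.001], [-0.0, -0.007, -1.0]]
contact_force: [-0.3, -0.1, 0.9]
opening: 0.614
grip_force: 0.0
```

```bash
python3 go.py .633 .0375 .154 92.6
python3 - <<'E'
from plant import viewer; from h import *
A=viewer.capture('wrist');HUES['o2']=(5,16,140,100)
for b in blobs(A,'o2',(0,0,560,420),60):print(b)
m=mask(A,'o2');
for c in cv2.findContours(m,0,2)[0]:
    if cv2.contourArea(c)>300:print(cv2.minAreaRect(c))
e=np.radians(2.6);ex=np.array([np.cos(e),np.sin(e),0]);ey=np.array([-np.sin(e),np.cos(e),0])
O=np.array([.6345,.0375,0])
L=lambda u,a,y:O+ex*(.9*u-.435*a)/1e3+ey*y/1e3+np.array([0,0,(.435*u+.9*a)/1e3])
print('exp corners',[proj(A,L(u,a,y)).round(0).tolist()[0] for a in(182,150) for u in(66,96) for y in(-15,15)])
E
```

```text
t 19.32 p [0.6299 0.0376 0.2554] xaz 92.63 tilt -0.99998 op_mm 54.1 grip 0.0 F [-0.3 -0.1  0.9] q [ 14.  25. -31.  84.  13.  74. -16.]
shift [-0.0002  0.0037  0.1014] roll 0.0
(array([283.4, 211. ]), array([ 255,  185,   58,   55, 2679], dtype=int32))
((283.5, 212.0), (54.0, 57.0), 90.0)
exp corners [[255.0, 237.0], [254.0, 196.0], [293.0, 244.0], [294.0, 202.0], [275.0, 224.0], [275.0, 187.0], [310.0, 230.0], [312.0, 191.0]]
```

Request:
drive_tool([
  [[-0.23,0.002,0.003,0.025,0],[-0.23,0.002,0.003,0.05,0],[-0.23,0.002,0.003,0.075,0],[-0.23,0.002,0.003,0.092,0],[-0.23,0.002,0.003,0.1,0],[-0.23,0.002,0.003,0.1,0],[-0.23,0.002,0.003,0.1,0]],
])

```text
t: 20.25
ee_pos: [0.6355, 0.0404, 0.1602]
ee_rot: [[-0.046, 0.999, 0.001], [0.999, 0.046, 0.0], [0.0, 0.001, -1.0]]
contact_force: [0.2, -0.8, 0.1]
opening: 0.617
grip_force: 0.0
```

Request:
drive_tool([
  [[0.9,0,0,0,0],[0.9,0,0,0,0],[0.9,0,0,0,0],[0.9,0,0,0,0],[0.9,0,0,0,0],[0.9,0,0,0,0]],
], force=20)

```text
t: 21.0
ee_pos: [0.6349, 0.0404, 0.1594]
ee_rot: [[-0.046, 0.999, 0.0], [0.999, 0.046, -0.0], [-0.0, 0.0, -1.0]]
contact_force: [-4.0, 1.2, 5.2]
opening: 0.427
grip_force: 19.4
```

Request:
drive_tool([
  [[0.9,0,0,0,0],[0.9,0,-0.004,-0.009,0],[0.9,0,-0.009,-0.018,0],[0.9,0,-0.013,-0.027,0],[0.9,0,-0.017,-0.036,0],[0.9,0,-0.022,-0.045,0],[0.9,0,-0.026,-0.054,0],[0.9,0,-0.026,-0.054,0]],
], force=25)

```text
t: 22.0
ee_pos: [0.6089, 0.0392, 0.2142]
ee_rot: [[-0.046, 0.999, 0.001], [0.999, 0.046, -0.0], [-0.0, 0.001, -1.0]]
contact_force: [1.0, -0.6, 0.4]
opening: 0.425
grip_force: 23.3
```

Request:
drive_tool([
  [[0.9,0,-0.005,-0.011,0],[0.9,0,-0.011,-0.022,0],[0.9,0,-0.016,-0.033,0],[0.9,0,-0.022,-0.045,0],[0.9,0,-0.027,-0.058,0],[0.9,0,-0.031,-0.07,0],[0.9,0,-0.035,-0.085,0],[0.9,0,-0.037,-0.1,0],[0.9,0,-0.037,-0.12,0],[0.9,0,-0.037,-0.14,0],[0.9,0,-0.037,-0.16,0],[0.9,0,-0.037,-0.18,0]],
])

```text
t: 23.5
ee_pos: [0.5717, 0.0374, 0.3943]
ee_rot: [[-0.046, 0.999, -0.0], [0.999, 0.046, 0.0], [0.0, -0.0, -1.0]]
contact_force: [0.7, 0.4, -2.0]
opening: 0.375
grip_force: 23.4
```

```bash
python3 go.py .39 -.355 .4 92.6
python3 - <<'E'
from plant import viewer; from h import *
import pickle
A=viewer.capture('side');B=viewer.capture('scene');pickle.dump((A,B),open('p8.pkl','wb'))
HUES['o2']=(5,16,140,100)
for n,c in(('side',A),('scene',B)):
  for col in('o2','yellow'):print(n,col,blobs(c,col,(0,0,560,420) if n=='side' else(200,60,340,230),60))
E
```

```text
t 23.5 p [0.5717 0.0374 0.3943] xaz 92.62 tilt -1.0 op_mm 33.0 grip 23.4 F [ 0.7  0.4 -2. ] q [ 16.  16. -33.  79.   9.  88. -13.]
shift [-0.3837 -0.1994 -0.0056] roll 0.0
side o2 [(array([292.3,  78.1]), array([284,  64,  19,  29, 409], dtype=int32)), (array([309.7, 339.4]), array([300, 326,  21,  28, 455], dtype=int32))]
side yellow [(array([554.8,  84. ]), array([548,  78,  12,  14, 100], dtype=int32)), (array([532. ,  97.5]), array([511,  81,  44,  28, 431], dtype=int32)), (array([326.7, 117.4]), array([321, 105,  12,  25, 167], dtype=int32)), (array([298.4, 127.4]), array([278, 112,  39,  28, 643], dtype=int32)), (array([303.6, 377.4]), array([290, 367,  30,  18, 247], dtype=int32))]
scene o2 [(array([256.5, 100.7]), array([251,  95,  12,  11, 107], dtype=int32)), (array([231.7, 149.6]), array([213, 138,  47,  23, 802], dtype=int32))]
scene yellow [(array([256.5, 134.6]), array([247, 126,  20,  18, 280], dtype=int32))]
```

Request:
drive_tool([
  [[0.9,-0.015,-0.009,-0.005,0],[0.9,-0.05,-0.029,-0.005,0],[0.9,-0.09,-0.052,-0.005,0],[0.9,-0.13,-0.075,-0.005,0],[0.9,-0.17,-0.098,-0.005,0],[0.9,-0.21,-0.121,-0.005,0],[0.9,-0.25,-0.144,-0.005,0],[0.9,-0.29,-0.167,-0.005,0],[0.9,-0.33,-0.19,-0.005,0],[0.9,-0.36,-0.208,-0.005,0],[0.9,-0.379,-0.219,-0.005,0],[0.9,-0.379,-0.219,-0.005,0]],
], force=45)

```text
t: 25.1
ee_pos: [0.3682, -0.3528, 0.3974]
ee_rot: [[-0.041, 0.999, -0.002], [0.999, 0.041, 0.001], [0.001, -0.001, -1.0]]
contact_force: [0.0, 1.0, -1.5]
opening: 0.369
grip_force: 42.3
```

Request:
drive_tool([
  [[0.9,0,0,0.03,0],[0.9,0,0,0.07,0],[0.9,0,0,0.11,0],[0.9,0,0,0.15,0],[0.9,0,0,0.18,0],[0.9,0,0,0.19,0],[0.9,0,0,0.19,0]],
])

```text
t: 25.98
ee_pos: [0.3706, -0.3506, 0.2083]
ee_rot: [[-0.046, 0.999, -0.0], [0.999, 0.046, 0.001], [0.001, -0.0, -1.0]]
contact_force: [0.0, 0.4, -1.5]
opening: 0.368
grip_force: 42.3
```

```bash
python3 go.py .37 -.352 .15 92.6
python3 - <<'E'
from plant import viewer; from h import *
import pickle
A=viewer.capture('side');B=viewer.capture('scene');pickle.dump((A,B),open('p9.pkl','wb'))
HUES['o2']=(5,16,140,100)
a=A['pixels'][200:420,140:420,::-1];b=B['pixels'][60:280,320:500,::-1]
cv2.imwrite('pics/s9.png',cv2.resize(np.hstack([a,b]),(800,382),interpolation=2))
E
```

```text
t 25.98 p [ 0.3706 -0.3506  0.2083] xaz 92.65 tilt -1.0 op_mm 32.4 grip 42.3 F [ 0.   0.4 -1.5] q [ 51.  13. -16. 106.   4.  62.  37.]
shift [-0.0014 -0.0007  0.0583] roll 0.0
```

View pics/s9.png

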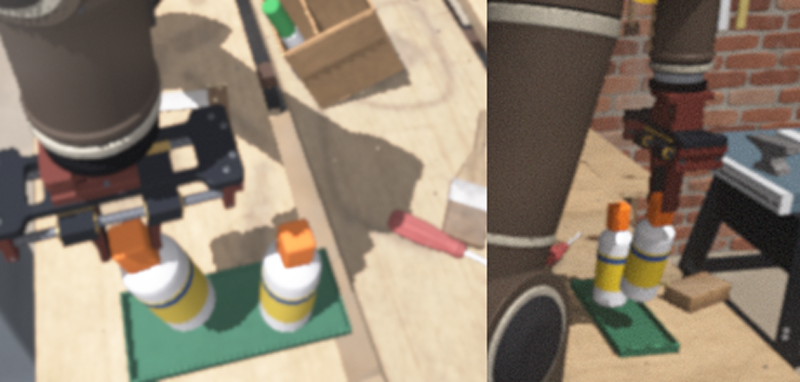

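Bottle 1 stands upright in the tray (side panel, base (288,318)). Bottle 2 hangs over the left part (base (190,310)), clear of the rim and of bottle 1. Lowering.

Request:
drive_tool([
  [[0.9,0,0,0.02,0],[0.9,0,0,0.04,0],[0.9,0,0,0.055,0],[0.9,0,0,0.06,0],[0.9,0,0,0.062,0],[0.9,0,0,0.062,0]],
])

```text
t: 26.82
ee_pos: [0.3707, -0.3514, 0.1466]
ee_rot: [[-0.046, 0.999, 0.001], [0.999, 0.046, -0.001], [-0.001, 0.001, -1.0]]
contact_force: [0.1, 0.4, -0.6]
opening: 0.369
grip_force: 42.3
```

Request:
drive_tool([
  [[0.9,0,0,0.001,0],[0.9,0,0,0.003,0],[0.9,0,0,0.003,0]],
])

```text
t: 27.2
ee_pos: [0.3707, -0.3515, 0.1436]
ee_rot: [[-0.046, 0.999, 0.001], [0.999, 0.046, -0.001], [-0.001, 0.001, -1.0]]
contact_force: [0.8, -0.6, 2.8]
opening: 0.365
grip_force: 42.5
```

Request:
drive_tool([
  [[0.9,0,0.003,0.003,0],[0.9,0,0.006,0.004,0],[0.9,0,0.009,0.004,0],[0.22,0,0.012,0.004,0],[0.18,0,0.015,0.004,0],[0.14,0,0.018,0.004,0],[0.12,0,0.021,0.004,0],[0.12,0,0.024,0.004,0],[0.12,0,0.028,0.004,0]],
], force=10)

```text
t: 28.32
ee_pos: [0.3986, -0.3499, 0.1391]
ee_rot: [[-0.045, 0.999, -0.0], [0.999, 0.045, 0.0], [0.0, -0.0, -1.0]]
contact_force: [-0.4, 0.3, 0.6]
opening: 0.437
grip_force: 0.1
```

```bash
python3 go.py
python3 - <<'E'
from plant import viewer; from h import *
import pickle
A=viewer.capture('side');B=viewer.capture('scene');pickle.dump((A,B),open('p10.pkl','wb'))
HUES['o2']=(5,16,140,100)
for n,c,r in(('side',A,(180,280,400,420)),('scene',B,(370,100,460,260))):
  for col in('o2','yellow'):print(n,col,blobs(c,col,r,30))
E
```

```text
t 28.32 p [ 0.3986 -0.3499  0.1391] xaz 92.61 tilt -1.0 op_mm 38.5 grip 0.1 F [-0.4  0.3  0.6] q [ 49.  19. -16. 108.   6.  54.  33.]
side o2 [(array([309.4, 339.7]), array([300, 327,  21,  27, 449], dtype=int32)), (array([240.2, 356.8]), array([230, 346,  21,  23, 377], dtype=int32))]
side yellow [(array([303.5, 377.3]), array([290, 365,  30,  20, 248], dtype=int32)), (array([251. , 390.4]), array([234, 377,  30,  21, 225], dtype=int32))]
scene o2 [(array([395.3, 184.3]), array([389, 177,  14,  16, 194], dtype=int32)), (array([409.7, 200.5]), array([405, 191,  14,  18, 155], dtype=int32))]
scene yellow [(array([399.2, 229.2]), array([382, 211,  37,  35, 554], dtype=int32))]
```

Run:
```python
from h import *;import pickle
A,B=pickle.load(open('p10.pkl','rb'))
for x in(.40,.41,.42,.51):print(x,[proj(A,[x,-.35,z]).round(1).tolist()[0] for z in(.06,.159)],[proj(B,[x,-.35,z]).round(1).tolist()[0] for z in(.06,.159)])
```

```text
0.4 [[241.7, 377.9], [238.1, 355.1]] [[407.2, 234.2], [411.3, 201.1]]
0.41 [[247.3, 376.7], [244.3, 353.7]] [[405.8, 232.5], [409.8, 199.6]]
0.42 [[252.8, 375.5], [250.5, 352.4]] [[404.4, 230.8], [408.3, 198.1]]
0.51 [[301.5, 364.7], [304.9, 340.9]] [[392.5, 216.8], [395.7, 185.8]]
```

Request:
drive_tool([
  [[0.12,0,0.003,0,0],[0.12,0,0.006,0,0],[0.08,0,0.006,0,0],[0.0,0,0.006,0,0],[-0.23,0,0.006,0,0],[-0.23,0,0.006,0,0],[-0.23,0,0.006,0,0],[-0.23,0,0.006,-0.02,0],[-0.23,0,0.006,-0.06,0],[-0.23,0,0.006,-0.11,0],[-0.23,0,0.006,-0.16,0],[-0.23,0,0.006,-0.2,0]],
])

```text
t: 29.92
ee_pos: [0.4045, -0.3497, 0.3415]
ee_rot: [[-0.046, 0.999, 0.001], [0.999, 0.046, -0.001], [-0.001, 0.001, -1.0]]
contact_force: [-0.3, -0.4, -0.7]
opening: 0.618
grip_force: 0.0
```

```bash
python3 go.py .56 -.058 .34 92.6
python3 - <<'E'
from plant import viewer; from h import *
import pickle
A=viewer.capture('side');pickle.dump(A,open('p11.pkl','wb'))
HUES['o2']=(5,16,140,100)
for col in('o2','yellow'):print(col,blobs(A,col,(180,280,400,420),30))
for col in('red','blue','green'):print(col,blobs(A,col,(255,125,370,240),40))
E
```

```text
t 29.93 p [ 0.4045 -0.3497  0.3415] xaz 92.61 tilt -1.0 op_mm 54.4 grip 0.0 F [-0.3 -0.4 -0.7] q [ 49.  10. -16.  91.   3.  79.  35.]
shift [0.2843 0.1686 0.0013] roll 0.0
o2 [(array([309.7, 339.5]), array([300, 326,  21,  28, 449], dtype=int32)), (array([246.3, 353. ]), array([236, 340,  21,  28, 433], dtype=int32))]
yellow [(array([303.4, 377.3]), array([290, 365,  30,  20, 246], dtype=int32)), (array([250.6, 390.7]), array([235, 380,  31,  18, 227], dtype=int32))]
red [(array([278.4, 157.9]), array([270, 149,  17,  20, 176], dtype=int32))]
blue [(array([285.1, 176.5]), array([281, 173,  10,   8,  62], dtype=int32))]
green []
```

Both bottles stand upright and no tilt shows in the masks. Next, the red marker.

Request:
drive_tool([
  [[-0.23,0.025,0.01,0,0],[-0.23,0.07,0.028,0,0],[-0.23,0.12,0.048,0,0],[-0.23,0.17,0.067,0,0],[-0.23,0.22,0.087,0,0],[-0.23,0.27,0.107,0,0],[-0.23,0.32,0.127,0,0],[-0.23,0.37,0.146,0.01,0],[-0.23,0.41,0.162,0.03,0],[-0.23,0.445,0.176,0.06,0],[-0.23,0.465,0.184,0.09,0],[-0.23,0.465,0.184,0.09,0]],
])

```text
t: 31.48
ee_pos: [0.5656, 0.1246, 0.2466]
ee_rot: [[-0.049, 0.999, -0.005], [0.999, 0.049, -0.0], [0.0, -0.005, -1.0]]
contact_force: [-0.1, -0.5, 0.6]
opening: 0.617
grip_force: 0.0
```

```bash
python3 go.py .567 .123 .137 92.6
python3 - <<'E'
from plant import viewer; from h import *
A=viewer.capture('wrist')
for b in blobs(A,'red',(0,0,560,420),60):print(b)
e=np.radians(2.6);ex=np.array([np.cos(e),np.sin(e),0]);ey=np.array([-np.sin(e),np.cos(e),0])
O=np.array([.5592,.1226,0])+.070*ex
L=lambda u,a,y:O+ex*(.9*u-.435*a)/1e3+ey*y/1e3+np.array([0,0,(.435*u+.9*a)/1e3])
print('exp corners',[proj(A,L(u,a,y)).round(0).tolist()[0] for a in(194,132) for u,y in((16,-12),(16,12),(4,0),(28,0))])
E
```

```text
t 31.48 p [0.5656 0.1246 0.2466] xaz 92.79 tilt -0.99999 op_mm 54.3 grip 0.0 F [-0.1 -0.5  0.6] q [  9.  21. -34.  92.  12.  71. -25.]
shift [-0.0017  0.0019  0.1096] roll 0.2
(array([283.7, 206.5]), array([ 256,  185,   57,   45, 1642], dtype=int32))
exp corners [[267.0, 234.0], [267.0, 202.0], [252.0, 216.0], [282.0, 221.0], [300.0, 211.0], [301.0, 184.0], [288.0, 196.0], [314.0, 200.0]]
```

Request:
drive_tool([
  [[-0.23,-0.001,0.002,0.025,0],[-0.23,-0.001,0.002,0.05,0],[-0.23,-0.001,0.002,0.075,0],[-0.23,-0.001,0.002,0.098,0],[-0.23,-0.001,0.002,0.11,0],[-0.23,-0.001,0.002,0.11,0],[-0.23,-0.001,0.002,0.11,0]],
])

```text
t: 32.4
ee_pos: [0.5698, 0.1223, 0.1404]
ee_rot: [[-0.045, 0.999, 0.002], [0.999, 0.045, 0.0], [0.0, 0.002, -1.0]]
contact_force: [0.7, 0.7, -0.6]
opening: 0.616
grip_force: 0.0
```

Request:
drive_tool([
  [[0.9,0,0,0,0],[0.9,0,0,0,0],[0.9,0,0,0,0],[0.9,0,0,0,0],[0.9,0,0,0,0],[0.9,0,0,0,0]],
], force=15)

```text
t: 33.15
ee_pos: [0.5691, 0.1224, 0.1393]
ee_rot: [[-0.046, 0.999, 0.0], [0.999, 0.046, 0.0], [0.0, 0.0, -1.0]]
contact_force: [-1.1, 0.8, 3.8]
opening: 0.363
grip_force: 14.1
```

Request:
drive_tool([
  [[0.9,0,0,0,0],[0.9,0,-0.004,-0.009,0],[0.9,0,-0.009,-0.018,0],[0.9,0,-0.015,-0.03,0],[0.9,0,-0.022,-0.045,0],[0.9,0,-0.029,-0.06,0],[0.9,0,-0.036,-0.075,0],[0.9,0,-0.043,-0.09,0],[0.9,0,-0.051,-0.105,0],[0.9,0,-0.056,-0.125,0],[0.9,0,-0.06,-0.145,0],[0.9,0,-0.06,-0.165,0]],
], force=30)

```text
t: 34.65
ee_pos: [0.5077, 0.1197, 0.3051]
ee_rot: [[-0.046, 0.999, -0.002], [0.999, 0.046, -0.0], [-0.0, -0.002, -1.0]]
contact_force: [0.2, -0.3, 0.3]
opening: 0.266
grip_force: 30.0
```

Request:
drive_tool([
  [[0.9,0,0,-0.02,0],[0.9,0,0,-0.05,0],[0.9,0,0,-0.07,0],[0.9,0,0,-0.07,0]],
], force=45)

```text
t: 35.15
ee_pos: [0.5088, 0.1201, 0.3755]
ee_rot: [[-0.046, 0.999, 0.001], [0.999, 0.046, 0.0], [0.0, 0.001, -1.0]]
contact_force: [0.5, 0.5, -1.5]
opening: 0.263
grip_force: 45.0
```

```bash
python3 go.py .509 .301 .37 170
python3 - <<'E'
from plant import viewer; from h import *; import pickle
A=viewer.capture('side');B=viewer.capture('scene');pickle.dump((A,B),open('p12.pkl','wb'))
print(blobs(A,'red',(200,0,420,240),30),blobs(B,'red',(180,20,320,230),30))
# stand top: wood hue blob in side view
h=cv2.cvtColor(A['pixels'],cv2.COLOR_RGB2HSV)
print('stand hsv',h[140,[225,243,262]],h[155,[230,250]],'bench',h[170,[200,225]],'top',h[145,[235,252]])
E
```

```text
t 35.15 p [0.5088 0.1201 0.3755] xaz 92.64 tilt -1.0 op_mm 23.1 grip 45.0 F [ 0.5  0.5 -1.5] q [ 12.  11. -36.  88.   6.  84. -22.]
shift [0.1807 0.0085 0.0055] roll -77.4
[(array([249.4,  73.7]), array([245,  58,  10,  32, 277], dtype=int32)), (array([251.8, 126. ]), array([247, 123,  10,   7,  50], dtype=int32))] [(array([224.2, 119.8]), array([221, 113,   7,  16,  97], dtype=int32)), (array([227.2, 161.6]), array([224, 159,   8,   7,  45], dtype=int32))]
stand hsv [[ 13 125 112]
 [ 13 126 113]
 [ 13 129 107]] [[ 12 124 109]
 [ 13 127 114]] bench [[ 16  68 210]
 [ 14  74 155]] top [[ 13 128 180]
 [ 13 131 160]]
```

```bash
cat > stand.py <<'E'
from h import *
def stand(c):
    h,s,v=[x.astype(int) for x in cv2.split(cv2.cvtColor(c['pixels'],cv2.COLOR_RGB2HSV))]
    m=((h>=9)&(h<=15)&(s>=105)).astype(np.uint8); m[:110]=0;m[200:]=0;m[:,:190]=0;m[:,290:]=0
    m=cv2.morphologyEx(m,cv2.MORPH_OPEN,np.ones((3,3)))
    n,l,st,ce=cv2.connectedComponentsWithStats(m); i=1+np.argmax(st[1:,4]); m=(l==i).astype(np.uint8)
    k=max(cv2.findContours(m,0,2)[0],key=cv2.contourArea); hull=cv2.convexHull(k)
    return st[i],cv2.approxPolyDP(hull,3,True).reshape(-1,2),m
if __name__=='__main__':
    import pickle
    A,B=pickle.load(open('p12.pkl','rb'));D=pickle.load(open('side0.pkl','rb'))
    X=tri(B,[(224.2,119.8),(227.2,161.6)],A,[(249.4,73.7),(251.8,126)]);print(X)
    for c in(D,A):
        st,ap,m=stand(c);print(st,ap.tolist());print(plane(c,ap,.09).round(3).tolist())
E
python3 stand.py
```

```text
[[0.50814689 0.12573508 0.3773773 ]
 [0.50901484 0.12343348 0.25983414]]
[ 218  135   52   34 1662] [[268, 136], [267, 167], [221, 168], [219, 136]]
[[0.582, 0.308, 0.09], [0.552, 0.171, 0.09], [0.431, 0.192, 0.09], [0.442, 0.337, 0.09]]
[ 218  135   52   34 1598] [[268, 136], [267, 167], [221, 168], [219, 136]]
[[0.582, 0.308, 0.09], [0.552, 0.171, 0.09], [0.431, 0.192, 0.09], [0.442, 0.337, 0.09]]
```

Run:
```python
import pickle; from h import *
S=pickle.load(open('scene0.pkl','rb'));D=pickle.load(open('side0.pkl','rb'))
f=lambda p,o:(np.array(p,float)+.5)/4-.5+np.array(o)
ps=f([(75,100),(275,98),(277,146),(73,150)],(200,110));pc=f([(42,388),(97,293),(168,293),(118,388)],(140,140))
X=tri(S,pc,D,ps);print(X.round(4),X.mean(0));print(plane(S,pc,.09).mean(0),plane(S,pc,.09).round(4))
# pocket centres in side crop (manual): dark pockets
h,s,v=cv2.split(cv2.cvtColor(D['pixels'],cv2.COLOR_RGB2HSV))
m=((v<125)&(s>80)).astype(np.uint8);m[:136]=0;m[145:]=0;m[:,:219]=0;m[:,268:]=0
n,l,st,ce=cv2.connectedComponentsWithStats(m);print([(ce[i].round(1),st[i]) for i in range(1,n) if st[i][4]>15])
b=[ce[i] for i in range(1,n) if st[i][4]>15];print(plane(D,b,.085).round(4))
```

```text
[[0.4408 0.3405 0.0912]
 [0.5866 0.3223 0.088 ]
 [0.5774 0.2689 0.0869]
 [0.4338 0.2892 0.0882]] [0.5096358  0.30521061 0.08857161]
[0.50917289 0.30575752 0.09      ] [[0.441  0.34   0.09  ]
 [0.5857 0.3229 0.09  ]
 [0.5769 0.2703 0.09  ]
 [0.433  0.2898 0.09  ]]
[(array([258.7, 139.2]), array([254, 137,  11,   6,  53], dtype=int32)), (array([226.7, 140.6]), array([222, 138,  11,   6,  45], dtype=int32)), (array([243.1, 140. ]), array([238, 138,  11,   5,  54], dtype=int32))]
[[0.5538 0.3048 0.085 ]
 [0.4618 0.3169 0.085 ]
 [0.5088 0.3099 0.085 ]]
```

The red marker hangs vertical (axis within about 1°). Carrying it over the far pocket.

Request:
drive_tool([
  [[0.9,0.01,0.002,0,-8],[0.9,0.03,0.008,0,-17],[0.9,0.05,0.014,0,-26],[0.9,0.075,0.022,0,-35],[0.9,0.1,0.03,0,-44],[0.9,0.125,0.038,0,-53],[0.9,0.15,0.046,0,-62],[0.9,0.165,0.051,0,-70],[0.9,0.176,0.054,0,-76],[0.9,0.176,0.054,0,-80],[0.9,0.176,0.054,0.05,-80],[0.9,0.176,0.054,0.09,-80]],
])

```text
t: 36.75
ee_pos: [0.5541, 0.2973, 0.2812]
ee_rot: [[-0.992, 0.128, -0.002], [0.128, 0.992, -0.001], [0.002, -0.002, -1.0]]
contact_force: [1.1, 0.1, -0.4]
opening: 0.265
grip_force: 45.0
```

```bash
cat > mk.py <<'E'
import sys,pickle; from h import *; from stand import stand; from plant import viewer
col=sys.argv[1]; A=viewer.capture('side');B=viewer.capture('scene');pickle.dump((A,B),open('last.pkl','wb'))
print('stand',stand(A)[0:2])
a=blobs(A,col,(200,0,420,240),20);b=blobs(B,col,(120,20,330,240),20);print(a,b)
E
python3 mk.py red; python3 go.py .5545 .2985 .28 172.5
```

```text
stand (array([ 218,  135,   52,   34, 1659], dtype=int32), array([[267, 136],
       [267, 167],
       [221, 168],
       [219, 136]], dtype=int32))
[(array([239.6,  18.1]), array([238,  15,   4,   8,  22], dtype=int32)), (array([254.5,  77.2]), array([251,  63,   9,  25, 121], dtype=int32)), (array([256.2, 117.8]), array([253, 116,   7,   5,  30], dtype=int32))] [(array([132.5, 142.2]), array([128, 140,   9,   5,  36], dtype=int32)), (array([162.2, 152.1]), array([156, 141,  13,  24, 192], dtype=int32)), (array([168.8, 194.8]), array([165, 192,   8,   6,  38], dtype=int32))]
t 36.85 p [0.553  0.2956 0.2786] xaz 172.63 tilt -0.99996 op_mm 23.4 grip 45.0 F [-0.3 -1.1 -0.9] q [  1.  29. -50.  82.  22.  80.  32.]
shift [-0.0011  0.0031 -0.0014] roll 0.1
```

Run:
```python
import pickle; from h import *
A,B=pickle.load(open('last.pkl','rb'))
for p,q in(((168.8,194.8),(256.2,117.8)),((164.0,152.5),(254.5,75))):print(tri(B,[q and p],A,[q]))
m=mask(B,'red')
print(''.join(''.join('#' if v else '.' for v in r)+'\n' for r in m[138:200,150:180]))
```

```text
[[0.54691804 0.29502759 0.16332976]]
[[0.54561735 0.29193725 0.28843496]]
..............................
..............................
..............................
.......##.#####...............
.......#########..............
......##########..............
.......#########..............
.......#########..............
.......#########..............
........#########.............
........########..............
.........#######..............
.........#######..............
.........#######..............
.........########.............
.........########.............
..........#######.............
.........########.............
.........########.............
.........#########............
.........#########............
.........#########............
..........########............
.........##########...........
..........########............
..........#######.............
............##................
..............................
..............................
..............................
..............................
..............................
..............................
...
[... 195 characters left out ...]
..................
..............................
..............................
..............................
..............................
..............................
..............................
..............................
..............................
..............................
..............................
..............................
..............................
..............................
..............................
....................##........
...............#######........
...............########.......
................#######.......
................#######.......
................#######.......
..............................
..............................
```

Request:
drive_tool([
  [[0.9,-0.004,0.003,0,0],[0.9,-0.007,0.006,0,0],[0.9,-0.007,0.006,0.01,0],[0.9,-0.007,0.006,0.02,0],[0.9,-0.007,0.006,0.03,0],[0.9,-0.007,0.006,0.04,0],[0.9,-0.007,0.006,0.045,0],[0.9,-0.007,0.006,0.045,0]],
])

```text
t: 37.85
ee_pos: [0.5627, 0.3028, 0.2387]
ee_rot: [[-0.992, 0.129, -0.001], [0.129, 0.992, -0.0], [0.001, -0.0, -1.0]]
contact_force: [-0.3, 0.4, -0.6]
opening: 0.263
grip_force: 45.0
```

```bash
python3 mk.py red; python3 go.py
python3 - <<'E'
import pickle; from h import *
A,B=pickle.load(open('last.pkl','rb'))
a=A['pixels'][20:200,200:300,::-1];b=B['pixels'][90:270,120:250,::-1]
cv2.imwrite('pics/s13.png',cv2.resize(np.hstack([a,b]),(766,600),interpolation=2))
E
```

```text
stand (array([ 218,  135,   52,   34, 1588], dtype=int32), array([[267, 137],
       [267, 167],
       [221, 168],
       [219, 136]], dtype=int32))
[(array([241.1,  19.1]), array([238,  15,   7,   9,  49], dtype=int32)), (array([257.9,  91.9]), array([255,  78,   8,  23, 104], dtype=int32)), (array([259.1, 129.2]), array([256, 127,   7,   5,  25], dtype=int32))] [(array([132.6, 142.1]), array([128, 140,   9,   5,  36], dtype=int32)), (array([161.6, 163.8]), array([156, 154,  11,  22, 171], dtype=int32)), (array([167.8, 205.5]), array([164, 203,   9,   6,  43], dtype=int32))]
t 37.95 p [0.5629 0.3031 0.2394] xaz 172.61 tilt -1.0 op_mm 23.5 grip 45.0 F [ 0.2 -0.5 -1.2] q [ -0.  31. -50.  84.  24.  76.  31.]
```

View pics/s13.png

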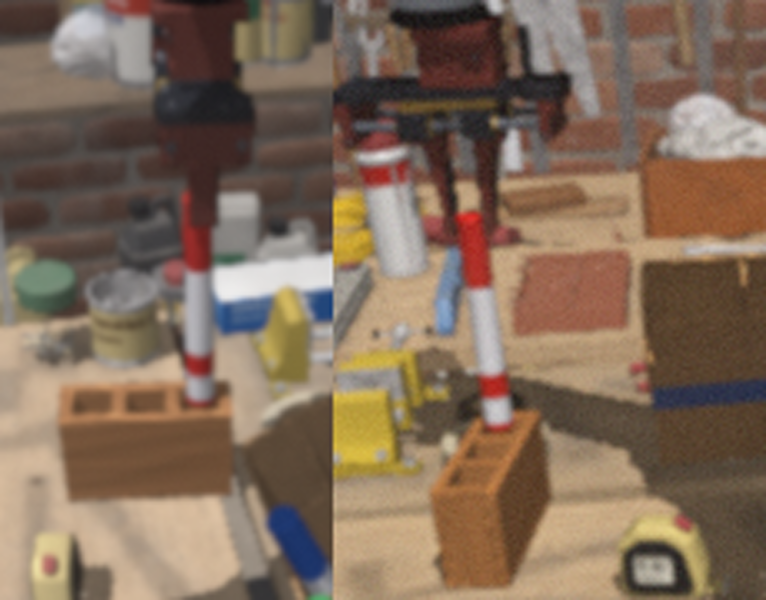

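The marker stands vertical with its base at the mouth of the far pocket (side panel (200,400), scene panel (497,425)). Checking the alignment numerically before inserting.

Run:
```python
import pickle; from h import *
A,B=pickle.load(open('last.pkl','rb'))
print(tri(B,[(167.8,205.5)],A,[(259.1,129.2)]))
P=[.5545,.2995,.09]
print('pocket px side/scene in crop', (proj(A,P)-[200,20])*3.33,(proj(B,P)-[120,90])*3.33+[333,0])
# pocket dark region in current scene image top face corners
```

```text
[[0.55591064 0.30218178 0.12380441]]
pocket px side/scene in crop [[197.11367426 395.70439348]] [[501.80815149 422.52026334]]
```

Request:
drive_tool([
  [[0.9,0,0,0.008,0],[0.9,0,0,0.016,0],[0.9,0,0,0.024,0],[0.9,0,0,0.03,0],[0.9,0,0,0.03,0]],
], force=20)

```text
t: 38.58
ee_pos: [0.5625, 0.3028, 0.2084]
ee_rot: [[-0.992, 0.129, -0.001], [0.129, 0.992, -0.0], [0.001, -0.001, -1.0]]
contact_force: [-0.6, -0.3, 0.1]
opening: 0.268
grip_force: 20.0
```

Request:
drive_tool([
  [[0.9,0,0,0.008,0],[0.9,0,0,0.016,0],[0.9,0,0,0.024,0],[0.9,0,0,0.03,0],[0.9,0,0,0.03,0]],
])

```text
t: 39.2
ee_pos: [0.5625, 0.3027, 0.1785]
ee_rot: [[-0.992, 0.129, -0.001], [0.129, 0.992, -0.0], [0.001, -0.001, -1.0]]
contact_force: [0.4, -0.3, -1.1]
opening: 0.269
grip_force: 20.0
```

Request:
drive_tool([
  [[0.3,0,0,0,0],[0.0,0,0,0,0],[-0.23,0,0,0,0],[-0.23,0,0,0,0],[-0.23,0,0,-0.03,0],[-0.23,0,0,-0.08,0],[-0.23,0,0,-0.12,0],[-0.23,0,0,-0.12,0]],
])

```text
t: 40.2
ee_pos: [0.5636, 0.3044, 0.3028]
ee_rot: [[-0.992, 0.129, 0.005], [0.129, 0.992, 0.003], [-0.005, 0.004, -1.0]]
contact_force: [0.1, -1.0, -0.4]
opening: 0.617
grip_force: 0.0
```

Request:
drive_tool([
  [[-0.23,-0.005,-0.03,0,8],[-0.23,-0.01,-0.06,0,17],[-0.23,-0.015,-0.09,0,26],[-0.23,-0.02,-0.12,0,35],[-0.23,-0.025,-0.15,0,44],[-0.23,-0.03,-0.18,0,53],[-0.23,-0.035,-0.21,0,62],[-0.23,-0.04,-0.235,0,71],[-0.23,-0.046,-0.255,0,80],[-0.23,-0.046,-0.265,0.02,80],[-0.23,-0.046,-0.265,0.045,80],[-0.23,-0.046,-0.265,0.045,80]],
])

```text
t: 41.7
ee_pos: [0.5728, 0.0337, 0.2518]
ee_rot: [[-0.045, 0.999, -0.005], [0.999, 0.045, -0.0], [-0.0, -0.005, -1.0]]
contact_force: [-0.2, -0.3, -0.1]
opening: 0.616
grip_force: 0.0
```

```bash
python3 go.py .574 .034 .139 92.6
cat > wr.py <<'E'
import sys; from plant import viewer; from h import *
col,x,y=sys.argv[1],float(sys.argv[2]),float(sys.argv[3])
A=viewer.capture('wrist')
for b in blobs(A,col,(0,0,560,330),60):print(b)
e=np.radians(2.6);ex=np.array([np.cos(e),np.sin(e),0]);ey=np.array([-np.sin(e),np.cos(e),0])
O=np.array([x,y,0])+.070*ex
L=lambda u,a,y:O+ex*(.9*u-.435*a)/1e3+ey*y/1e3+np.array([0,0,(.435*u+.9*a)/1e3])
q=np.array([proj(A,L(u,a,y))[0] for a in(194,132) for u,y in((16,-12),(16,12),(4,0),(28,0))]);print('exp',q.min(0),q.max(0))
E
python3 wr.py blue .5647 .0307; python3 mk.py red
```

```text
t 41.7 p [0.5728 0.0337 0.2518] xaz 92.6 tilt -0.99999 op_mm 54.2 grip 0.0 F [-0.2 -0.3 -0.1] q [ 17.  20. -33.  93.  11.  71. -15.]
shift [0.0003 0.0017 0.1127] roll -0.0
(array([278.9, 205.1]), array([ 252,  184,   56,   44, 1525], dtype=int32))
exp [250.22590006 183.67950679] [311.03733936 232.66622932]
stand (array([ 218,  135,   52,   34, 1564], dtype=int32), array([[268, 139],
       [267, 167],
       [221, 168],
       [219, 136],
       [254, 135]], dtype=int32))
[(array([242.9,  19.1]), array([238,  15,  11,   9,  77], dtype=int32)), (array([259.9, 106.1]), array([257, 104,   7,   5,  32], dtype=int32)), (array([259.3, 119.7]), array([255, 114,   8,  12,  70], dtype=int32))] [(array([132.5, 142.2]), array([128, 140,   9,   5,  35], dtype=int32)), (array([165.9, 191.7]), array([162, 181,   9,  22, 143], dtype=int32))]
```

Red is in its pocket. Now blue.

Request:
drive_tool([
  [[-0.23,0,0.002,0.025,0],[-0.23,0,0.002,0.05,0],[-0.23,0,0.002,0.075,0],[-0.23,0,0.002,0.1,0],[-0.23,0,0.002,0.113,0],[-0.23,0,0.002,0.113,0],[-0.23,0,0.002,0.113,0]],
])

```text
t: 42.72
ee_pos: [0.577, 0.0346, 0.1423]
ee_rot: [[-0.046, 0.999, 0.002], [0.999, 0.046, 0.0], [0.0, 0.002, -1.0]]
contact_force: [0.6, -0.2, -0.8]
opening: 0.615
grip_force: 0.0
```

Request:
drive_tool([
  [[0.9,0,0,0,0],[0.9,0,0,0,0],[0.9,0,0,0,0],[0.9,0,0,0,0],[0.9,0,0,0,0],[0.9,0,0,0,0]],
], force=15)

```text
t: 43.48
ee_pos: [0.5764, 0.0344, 0.1413]
ee_rot: [[-0.046, 0.999, 0.0], [0.999, 0.046, 0.0], [-0.0, 0.0, -1.0]]
contact_force: [-0.1, 0.3, 3.6]
opening: 0.353
grip_force: 14.2
```

Request:
drive_tool([
  [[0.9,0,0,0,0],[0.9,0,-0.004,-0.009,0],[0.9,0,-0.009,-0.018,0],[0.9,0,-0.015,-0.03,0],[0.9,0,-0.022,-0.045,0],[0.9,0,-0.029,-0.06,0],[0.9,0,-0.036,-0.075,0],[0.9,0,-0.043,-0.09,0],[0.9,0,-0.051,-0.105,0],[0.9,0,-0.056,-0.125,0],[0.9,0,-0.06,-0.145,0],[0.9,0,-0.06,-0.165,0]],
], force=30)

```text
t: 44.98
ee_pos: [0.5149, 0.0316, 0.3071]
ee_rot: [[-0.046, 0.999, -0.002], [0.999, 0.046, -0.0], [-0.0, -0.002, -1.0]]
contact_force: [-0.2, 0.4, 0.5]
opening: 0.266
grip_force: 30.0
```

Request:
drive_tool([
  [[0.9,0,0,-0.02,0],[0.9,0,0,-0.05,0],[0.9,0,0,-0.075,0],[0.9,0,0,-0.075,0]],
], force=45)

```text
t: 45.48
ee_pos: [0.5162, 0.032, 0.3828]
ee_rot: [[-0.046, 0.999, 0.002], [0.999, 0.046, 0.0], [-0.0, 0.002, -1.0]]
contact_force: [-0.4, -0.6, -1.7]
opening: 0.262
grip_force: 45.0
```

```bash
python3 go.py .515 .3045 .375 172.6; python3 mk.py blue
```

```text
t 45.48 p [0.5162 0.032  0.3828] xaz 92.63 tilt -1.0 op_mm 23.0 grip 45.0 F [-0.4 -0.6 -1.7] q [ 20.  10. -34.  88.   5.  84. -11.]
shift [0.2723 0.0113 0.0078] roll -80.0
stand (array([ 218,  135,   51,   34, 1296], dtype=int32), array([[268, 164],
       [221, 168],
       [218, 137],
       [254, 135]], dtype=int32))
[(array([261.8,  91.7]), array([257,  76,  11,  34, 311], dtype=int32)), (array([297.9, 111.1]), array([294, 108,   8,   7,  47], dtype=int32)), (array([263.3, 147. ]), array([259, 144,   9,   7,  50], dtype=int32))] [(array([260. , 115.1]), array([257, 108,   7,  15,  85], dtype=int32)), (array([261., 156.]), array([258, 153,   7,   6,  35], dtype=int32))]
```

Request:
drive_tool([
  [[0.9,0.015,0.001,0,-8],[0.9,0.045,0.002,0,-17],[0.9,0.08,0.004,0,-26],[0.9,0.115,0.006,0,-35],[0.9,0.15,0.008,0,-44],[0.9,0.185,0.01,0,-53],[0.9,0.22,0.011,0,-62],[0.9,0.25,0.012,0,-70],[0.9,0.268,0.013,0,-76],[0.9,0.276,0.013,0,-80],[0.9,0.276,0.013,0.05,-80],[0.9,0.276,0.013,0.09,-80]],
])

```text
t: 47.08
ee_pos: [0.5157, 0.3073, 0.2881]
ee_rot: [[-0.992, 0.128, -0.002], [0.128, 0.992, -0.002], [0.002, -0.002, -1.0]]
contact_force: [-0.1, -0.4, -0.6]
opening: 0.26
grip_force: 45.0
```

```bash
cat > ring.py <<'E'
import sys,pickle; from h import *; from stand import stand; from plant import viewer; import itertools
col=sys.argv[1]; A=viewer.capture('side');B=viewer.capture('scene');pickle.dump((A,B),open('last.pkl','wb'))
print('stand',stand(A)[0])
for a,b in itertools.product(blobs(A,col,(200,30,330,240),15),blobs(B,col,(120,60,330,240),15)):
    X=tri(B,[b[0]],A,[a[0]])[0]; e=np.abs(np.r_[proj(A,X)[0]-a[0],proj(B,X)[0]-b[0]]).max()
    if e<2.5: print(col,X.round(4),a[1][2:5],b[1][2:5],round(e,1))
E
python3 ring.py blue;python3 go.py
```

```text
stand [ 218  135   52   34 1563]
blue [0.5149 0.3043 0.288 ] [ 8 13 88] [ 11  24 158] 1.9
blue [0.5113 0.3066 0.1709] [ 6  4 23] [ 6  6 32] 0.6
blue [0.589  0.3227 0.1423] [12  7 31] [ 6  6 32] 1.8
t 47.17 p [0.5147 0.3054 0.2857] xaz 172.64 tilt -0.99996 op_mm 23.0 grip 45.0 F [-0.1  0.5 -0.2] q [  0.  26. -51.  85.  20.  79.  31.]
```

Request:
drive_tool([
  [[0.9,0,0.001,0.012,0],[0.9,0,0.001,0.024,0],[0.9,0,0.001,0.036,0],[0.9,0,0.001,0.046,0],[0.9,0,0.001,0.052,0],[0.9,0,0.001,0.06,0],[0.9,0,0.001,0.06,0]],
], force=25)

```text
t: 48.05
ee_pos: [0.5167, 0.3087, 0.2305]
ee_rot: [[-0.992, 0.129, -0.001], [0.129, 0.992, -0.0], [0.001, -0.001, -1.0]]
contact_force: [-0.1, -0.1, -0.5]
opening: 0.264
grip_force: 25.0
```

Request:
drive_tool([
  [[0.9,0,0,0.012,0],[0.9,0,0,0.024,0],[0.9,0,0,0.036,0],[0.9,0,0,0.045,0],[0.9,0,0,0.045,0]],
])

```text
t: 48.68
ee_pos: [0.5166, 0.3086, 0.1852]
ee_rot: [[-0.992, 0.128, -0.001], [0.128, 0.992, -0.001], [0.001, -0.001, -1.0]]
contact_force: [-0.6, -0.0, -0.8]
opening: 0.266
grip_force: 25.0
```

```bash
python3 ring.py blue;python3 go.py
```

```text
stand [ 218  135   52   35 1458]
blue [0.6785 0.3413 0.1367] [ 8  7 46] [  9  22 127] 1.3
t 48.77 p [0.5169 0.3091 0.1862] xaz 172.62 tilt -1.0 op_mm 23.4 grip 25.0 F [-0.1 -0.3 -0.9] q [ -1.  30. -49.  93.  24.  68.  27.]
```

Request:
drive_tool([
  [[0.3,0,0,0,0],[0.0,0,0,0,0],[-0.23,0,0,0,0],[-0.23,0,0,0,0],[-0.23,0,0,-0.03,0],[-0.23,0,0,-0.08,0],[-0.23,0,0,-0.12,0],[-0.23,0,0,-0.12,0]],
])

```text
t: 49.78
ee_pos: [0.5177, 0.3103, 0.3096]
ee_rot: [[-0.992, 0.129, 0.005], [0.129, 0.992, 0.003], [-0.004, 0.004, -1.0]]
contact_force: [-0.6, 0.1, -0.9]
opening: 0.613
grip_force: 0.0
```

Request:
drive_tool([
  [[-0.23,-0.01,-0.035,0,9],[-0.23,-0.022,-0.07,0,18],[-0.23,-0.034,-0.11,0,27],[-0.23,-0.046,-0.15,0,36],[-0.23,-0.059,-0.19,0,45],[-0.23,-0.072,-0.23,0,54],[-0.23,-0.084,-0.27,0,63],[-0.23,-0.096,-0.31,0,72],[-0.23,-0.105,-0.34,0,80],[-0.23,-0.11,-0.354,0.025,80],[-0.23,-0.11,-0.354,0.045,80],[-0.23,-0.11,-0.354,0.045,80]],
])

```text
t: 51.28
ee_pos: [0.5791, -0.0566, 0.2588]
ee_rot: [[-0.045, 0.999, -0.004], [0.999, 0.045, 0.0], [0.001, -0.004, -1.0]]
contact_force: [-0.5, -0.2, 0.3]
opening: 0.616
grip_force: 0.0
```

```bash
python3 go.py .580 -.055 .140 92.6;python3 wr.py green .5685 -.0586; python3 ring.py blue;python3 ring.py red
```

```text
t 51.27 p [ 0.5791 -0.0566  0.2588] xaz 92.59 tilt -0.99999 op_mm 54.2 grip 0.0 F [-0.5 -0.2  0.3] q [ 24.  20. -30.  91.  10.  72.  -6.]
shift [0.0015 0.0015 0.1188] roll -0.0
(array([274.4, 202.9]), array([ 247,  182,   57,   44, 1601], dtype=int32))
exp [247.55707403 180.76629808] [307.4792738  228.07142153]
stand [ 222  130   51   35 1362]
blue [0.5139 0.3385 0.1704] [  8  21 127] [ 10  21 117] 0.3
stand [ 222  130   51   35 1373]
```

The stand has been knocked aside; blue's cap is now at y≈0.3385, so I'll re-measure it before placing. Taking green now.

Request:
drive_tool([
  [[-0.23,0.001,0.002,0.025,0],[-0.23,0.001,0.002,0.05,0],[-0.23,0.001,0.002,0.075,0],[-0.23,0.001,0.002,0.105,0],[-0.23,0.001,0.002,0.12,0],[-0.23,0.001,0.002,0.12,0],[-0.23,0.001,0.002,0.12,0]],
])

```text
t: 52.4
ee_pos: [0.5832, -0.0551, 0.1423]
ee_rot: [[-0.046, 0.999, 0.002], [0.999, 0.046, -0.0], [-0.0, 0.002, -1.0]]
contact_force: [-0.6, -0.4, -0.2]
opening: 0.613
grip_force: 0.1
```

Request:
drive_tool([
  [[0.9,0,0,0,0],[0.9,0,0,0,0],[0.9,0,0,0,0],[0.9,0,0,0,0],[0.9,0,0,0,0],[0.9,0,0,0,0]],
], force=15)

```text
t: 53.15
ee_pos: [0.5826, -0.0552, 0.1414]
ee_rot: [[-0.046, 0.999, 0.0], [0.999, 0.046, -0.0], [-0.0, 0.0, -1.0]]
contact_force: [-0.7, -0.5, 3.7]
opening: 0.353
grip_force: 14.2
```

Request:
drive_tool([
  [[0.9,0,0,0,0],[0.9,0,-0.004,-0.009,0],[0.9,0,-0.009,-0.018,0],[0.9,0,-0.015,-0.03,0],[0.9,0,-0.022,-0.045,0],[0.9,0,-0.029,-0.06,0],[0.9,0,-0.036,-0.075,0],[0.9,0,-0.043,-0.09,0],[0.9,0,-0.051,-0.105,0],[0.9,0,-0.056,-0.125,0],[0.9,0,-0.06,-0.145,0],[0.9,0,-0.06,-0.165,0]],
], force=30)

```text
t: 54.65
ee_pos: [0.5209, -0.058, 0.307]
ee_rot: [[-0.046, 0.999, -0.002], [0.999, 0.046, -0.0], [-0.0, -0.002, -1.0]]
contact_force: [-0.3, -0.5, -0.6]
opening: 0.265
grip_force: 29.8
```

Request:
drive_tool([
  [[0.9,0,0,-0.02,0],[0.9,0,0,-0.05,0],[0.9,0,0,-0.09,0],[0.9,0,0,-0.09,0]],
], force=45)

```text
t: 55.15
ee_pos: [0.5225, -0.0576, 0.3991]
ee_rot: [[-0.046, 0.999, 0.003], [0.999, 0.046, -0.001], [-0.001, 0.003, -1.0]]
contact_force: [-0.3, 0.5, -0.5]
opening: 0.263
grip_force: 44.8
```

```bash
python3 go.py; python3 ring.py green
python3 - <<'E'
import pickle; from h import *; from stand import stand
A,B=pickle.load(open('last.pkl','rb'))
for col in('red','blue'):
    print(col,[(a,b.tolist()) for a,b in blobs(A,col,(200,60,330,240),15)],[(a,b.tolist()) for a,b in blobs(B,col,(120,120,330,240),15)])
st,ap,m=stand(A);print(st,ap.tolist(),plane(A,ap,.09).round(3).tolist())
h,s,v=cv2.split(cv2.cvtColor(A['pixels'],cv2.COLOR_RGB2HSV))
print(v[126:150,218:276:1].tolist() if 0 else '')
x0,y0,w,hh=st[:4]
m=((v<125)&(s>80)).astype(np.uint8);m[:y0+2]=0;m[y0+11:]=0;m[:,:x0+1]=0;m[:,x0+w-1:]=0
n,l,st2,ce=cv2.connectedComponentsWithStats(m)
for i in range(1,n):
    if st2[i][4]>12:print('pocket',ce[i].round(1),st2[i],plane(A,[ce[i]],.085).round(4))
E
```

```text
t 55.15 p [ 0.5225 -0.0576  0.3991] xaz 92.63 tilt -0.99999 op_mm 23.2 grip 44.8 F [-0.3  0.5 -0.5] q [ 27.  10. -31.  85.   5.  86.  -1.]
stand [ 222  130   44   35 1231]
red [(array([261.5, 110. ]), [258, 100, 8, 21, 124])] [(array([132.7, 142.2]), [128, 140, 9, 5, 35]), (array([158., 187.]), [153, 180, 10, 21, 60])]
blue [(array([246.1, 110.5]), [243, 100, 7, 22, 132]), (array([297.9, 111.1]), [294, 108, 8, 7, 46])] [(array([154.8, 196.8]), [150, 187, 10, 21, 121])]
[ 222  130   44   35 1231] [[265, 139], [264, 162], [225, 164], [222, 132], [256, 130]] [[0.571, 0.295, 0.09], [0.548, 0.194, 0.09], [0.444, 0.207, 0.09], [0.453, 0.355, 0.09], [0.553, 0.345, 0.09]]

pocket [254.8 133.4] [252 132   6   5  18] [[0.548  0.3354 0.085 ]]
pocket [230.3 136.1] [225 134  11   5  49] [[0.475  0.3368 0.085 ]]
```

Run:
```python
import pickle; from h import *; from stand import stand
A,B=pickle.load(open('last.pkl','rb'));D=pickle.load(open('side0.pkl','rb'))
print(plane(D,[(221,168),(267,167)],0).round(3).tolist(),plane(A,[(225,164),(264,162)],0).round(3).tolist())
print(tri(B,[(154.5,197)],A,[(246.3,111)]),tri(B,[(157.5,190)],A,[(261.5,110)]))
def asc(c,x0,y0,x1,y1):
    h,s,v=cv2.split(cv2.cvtColor(c['pixels'],cv2.COLOR_RGB2HSV))
    for y in range(y0,y1):print(y,''.join('w' if s[y,x]<60 else ('+' if v[y,x]>=140 else '#' if v[y,x]>=90 else '@') if s[y,x]>=105 and h[y,x]<=16 else '.' for x in range(x0,x1)))
asc(A,214,120,280,172);print();asc(B,125,195,190,275)
```

```text
[[0.435, 0.3, 0.0], [0.572, 0.276, 0.0]] [[0.449, 0.316, -0.0], [0.568, 0.301, 0.0]]
[[0.52546193 0.32995276 0.16724938]] [[0.5683584  0.32680658 0.16890414]]
120 ww.wwwwww...................w........ww....ww.++###.ww............
121 wwwwwwwwww..................w........ww....wwww....www............
122 wwwwwwwwww..................ww......www....wwwwwwwwwww............
123 wwwwwwwwwww.................wwwwwwwwwww....wwwwwwwwwww............
124 wwwwwwwwwwww................wwwwwwwwwww....wwwwwwwwwwww...........
125 wwwwwwwwwwww................wwwwwwwwwww....wwwwwwwwwwww...........
126 wwwwwwwwwww..www............wwwwwwwwww.....wwwwwwwwwwww...........
127 wwwwwwwwwww..wwwwww........wwwwwwwwwww.....wwwwwwwwwwww...........
128 wwwwwwww......wwwwwwwwwwwwwwwwwwwwwwww.....wwwwwwwwwwwwww........w
129 .w.wwwww........wwwwwwwwwwwwwwwwwwwwww....@.wwwwwwwwwwwwwwwwwwwwww
130 ..wwww.......................wwwwwwwww..###.wwwwwwwwwwwwwwwwwwwwww
131 ................++++++++++++.wwwwwwwww.####.wwwwwwwwwwwwwwwwwwwwww
132 ........++++++++++++++++++++.wwwwwwwww.####.wwwwwwwwwwwwwwwwwwwwww
133 ........++++++
[... 7651 characters left out ...]

265 .................................................................
266 .................................................................
267 .................................................................
268 .................................................................
269 .................................................................
270 .................................................................
271 .................................................................
272 .................................................................
273 .................................................................
274 .................................................................
```

Run:
```python
import pickle; from h import *
A,B=pickle.load(open('last.pkl','rb'))
s=[(221.5,143),(265.7,139.5),(221.7,131.5)];c=[(163.3,236),(174,210.5),(141.7,235)]
print(plane(A,s,.09).round(4));print(plane(B,c,.09).round(4));X=tri(B,c,A,s);print(X.round(4))
print('pocketA',plane(A,[(230.3,136.3)],.085),'pocket from columns 225-236 rows134-139',plane(A,[(224.8,136.3),(236.3,136)],.088))
```

```text
[[0.4454 0.3017 0.09  ]
 [0.5723 0.2925 0.09  ]
 [0.4527 0.3575 0.09  ]]
[[0.439  0.3056 0.09  ]
 [0.5977 0.2947 0.09  ]
 [0.4539 0.364  0.09  ]]
[[0.4457 0.3069 0.0863]
 [0.5723 0.2886 0.0977]
 [0.4535 0.3631 0.0884]]
pocketA [[0.474871   0.33562342 0.085     ]] pocket from columns 225-236 rows134-139 [[0.45882626 0.33468212 0.088     ]
 [0.49190843 0.32935543 0.088     ]]
```

Request:
drive_tool([
  [[0.9,0.02,-0.001,0,-8],[0.9,0.055,-0.003,0,-16],[0.9,0.095,-0.005,0,-24],[0.9,0.135,-0.007,0,-32],[0.9,0.175,-0.01,0,-40],[0.9,0.215,-0.012,0,-48],[0.9,0.255,-0.015,0,-56],[0.9,0.295,-0.017,0,-64],[0.9,0.33,-0.019,0,-72],[0.9,0.365,-0.021,0,-78],[0.9,0.39,-0.0225,0,-82],[0.9,0.39,-0.0225,0,-82]],
])

```text
t: 56.75
ee_pos: [0.4805, 0.3319, 0.3944]
ee_rot: [[-0.996, 0.09, -0.003], [0.09, 0.996, -0.001], [0.003, -0.001, -1.0]]
contact_force: [-0.4, -0.7, -0.9]
opening: 0.264
grip_force: 44.8
```

```bash
python3 go.py; python3 ring.py green
python3 - <<'E'
import pickle; from h import *
A,B=pickle.load(open('last.pkl','rb'))
def asc(c,x0,y0,x1,y1):
    h,s,v=cv2.split(cv2.cvtColor(c['pixels'],cv2.COLOR_RGB2HSV))
    for y in range(y0,y1):print(y,''.join('w' if s[y,x]<60 else ('+' if v[y,x]>=140 else '#' if v[y,x]>=90 else '@') if s[y,x]>=105 and h[y,x]<=16 else '.' for x in range(x0,x1)))
asc(A,216,126,276,168)
E
```

```text
t 56.75 p [0.4805 0.3319 0.3944] xaz 174.85 tilt -0.99999 op_mm 23.2 grip 44.8 F [-0.4 -0.7 -0.9] q [ -2.  22. -53.  76.  17.  90.  31.]
stand [ 222  130   52   35 1442]
green [0.4764 0.324  0.2833] [10  7 53] [ 9  8 59] 0.4
126 wwwwwwwwwwwwww............wwwwwwwwww.....wwwwwwwwwwwwwwwwwww
127 wwwwwww....wwwwww........wwwwwwwwwww.....wwwwwwwwwww..wwwwww
128 wwwwww......wwwwwwwwwwwwwwwwwwwwwwww.....wwwwwwwwwww...wwwww
129 wwwwww.......wwwwwwwwwwwwwwwwwwwwwww....@.wwwwwwwwww....wwww
130 wwww.......................wwwwwwwww..##@.wwwwwwwww.##..wwww
131 ..............++++++++++++.wwwwwwwww.####.wwwwwwwww.##..wwww
132 ......++++++++++++++++++++.wwwwwwwww.####.wwwwwwwww.###..www
133 ......+++++++++++++++++++#.wwwwwwwww.####.wwwwwwwww.###..www
134 ......+++############++++#.wwwwwwwww.####.wwwwwwwww.#+++..ww
135 ......+++############++++#.wwwwwwwww.##+##wwwwwwwww.++++..ww
136 ......+++###########+++++#.wwwwwwwww.++++#wwwwwwwww.++++..ww
137 ......+++###########+++++#.wwwwwwwww#+++++.wwwwww..#++++...w
138 ......+++###########++++++#.wwwww...+++++++......+++++++....
139 ......++++#####+++++++++++
[... 1154 characters left out ...]
################################################..
158 ........#################################################@..
159 ........#################################################@..
160 ........#################################################...
161 ........#################################################...
162 .........########################################...........
163 .........###########################.............wwwwww.....
164 .........###########.............................wwwwwww....
165 ................................................wwwwwwww....
166 .................................................wwwwwwww...
167 .................................................wwwwwwww...
```

Run:
```python
import pickle; from h import *
A,B=pickle.load(open('last.pkl','rb'))
q=plane(A,[(221.6,142.8),(272.3,139.5),(271.3,128.8),(221.6,131.5)],.09);print(q.round(4),q.mean(0))
d=q[1]-q[0]+q[2]-q[3];d/=np.linalg.norm(d);print(np.degrees(np.arctan2(d[1],d[0])),'near pocket',q.mean(0)-.046*d,np.linalg.norm(q[1]-q[0]))
c=[(163.3,236),(174,210.5),(141.7,235)];X=plane(B,c,.09);m=(X[1]+X[2])/2;d=X[1]-X[0];d/=np.linalg.norm(d);print('scene',m,m-.046*d)
```

```text
[[0.4458 0.3026 0.09  ]
 [0.591  0.2887 0.09  ]
 [0.5992 0.3415 0.09  ]
 [0.4524 0.3576 0.09  ]] [0.52210714 0.32259806 0.09      ]
-5.854351974903227 near pocket [0.47634706 0.32729006 0.09      ] 0.14588012576989914
scene [0.52582336 0.32933579 0.09      ] [0.4799327  0.33250554 0.09      ]
```

Request:
drive_tool([
  [[0.9,-0.001,0.004,0.01,0],[0.9,-0.001,0.006,0.04,0],[0.9,-0.001,0.006,0.08,0],[0.9,-0.001,0.006,0.11,0],[0.9,-0.001,0.006,0.135,0],[0.9,-0.001,0.006,0.142,0],[0.9,-0.001,0.006,0.142,0],[0.9,-0.001,0.006,0.142,0]],
])

```text
t: 57.85
ee_pos: [0.4842, 0.3368, 0.2552]
ee_rot: [[-0.996, 0.094, 0.001], [0.094, 0.996, 0.001], [-0.001, 0.001, -1.0]]
contact_force: [-0.2, -0.3, -0.6]
opening: 0.264
grip_force: 44.8
```

```bash
python3 go.py; python3 ring.py green
python3 - <<'E'
import pickle; from h import *
A,B=pickle.load(open('last.pkl','rb'))
def asc(c,x0,y0,x1,y1):
    h,s,v=cv2.split(cv2.cvtColor(c['pixels'],cv2.COLOR_RGB2HSV))
    for y in range(y0,y1):print(y,''.join('w' if s[y,x]<60 else 'G' if 45<h[y,x]<95 else ('+' if v[y,x]>=140 else '#' if v[y,x]>=90 else '@') if s[y,x]>=105 and h[y,x]<=16 else '.' for x in range(x0,x1)))
asc(A,216,116,260,146);asc(B,136,208,176,240)
E
```

```text
t 57.85 p [0.4842 0.3368 0.2552] xaz 174.59 tilt -1.0 op_mm 23.2 grip 44.8 F [-0.2 -0.3 -0.6] q [ -3.  26. -52.  90.  21.  74.  27.]
stand [ 222  130   52   35 1399]
green [0.481  0.3318 0.1414] [ 7  5 33] [ 9  8 53] 0.5
116 ..........wwwwwwwwww.....w.........www.....#
117 ..........wwwwwwwwww.....w.........ww......+
118 ..........wGwwwwwwG......w.........ww......+
119 ....www...wGGGGGGGG.......w........ww......+
120 wwwwwww...wGGGGGGGG.......w........ww.......
121 wwwwwww...wGGGGGGGG.......w........ww....www
122 wwwwwwwww.wGGGGGGGG.......ww......www....www
123 wwwwwwwwwwwwGGGGGGGw......wwww...wwww....www
124 wwwwwwwwwwwwwwwGGwww......wwwwwwwwwww....www
125 wwwwwwwwwwwwwwwwwwwww.....wwwwwwwwww.....www
126 wwwwwww.wwwwwwwwwwwww.....wwwwwwwwww.....www
127 wwwwwww...wwwwwwwwwww....wwwwwwwwwww.....www
128 wwwwwww...wwwwwwwwwwwwwwwwwwwwwwwwww.....www
129 wwwww......wwwwwwwwwwwwwwwwwwwwwwwww....@.ww
130 w.ww........wwwwwwwww.....wwwwwwwwww..##@.ww
131 .w..........wwwwwwww.......wwwwwwwww.####.ww
132 ......++++++.wwwwwww.#####.wwwwwwwww.####.ww
133 ......+++++#..GGGG...#####.wwwwwwwww.####.
[... 1330 characters left out ...]
wwwwwGGGwwwww++++##@#@@#.
225 ............##.GGGGGGGGwwww.++++#@@@#@#.
226 ...........#++#.GGGG.......++++###@#####
227 ......www..+++#@.....###+++++++##@##@@@#
228 ......www..+++##########++++++##@##@#@##
229 ......ww...+++###########+++++####@#@###
230 ..........+++###########+++++##@##@###@#
231 ..........+++###########+++++#######@@##
232 .........+++############++++###@#@###@@@
233 ........++++###########+++++#########@@#
234 ......#++++++++++++++++++++###@##@##@@##
235 ......#++++++++++++++++++++######@#@@@@@
236 ......++++++++++++++++++++###@####@#####
237 ......+++++++++++++++++++++###@#@##@@#@@
238 .......+++++++++++++++++++######@#@#@###
239 .......+++++++++++++++++++######@##@####
```

Request:
drive_tool([
  [[0.9,0.002,0,0,0],[0.9,0.004,0,0,0],[0.9,0.004,0,0.006,0],[0.9,0.004,0,0.012,0],[0.9,0.004,0,0.018,0],[0.9,0.004,0,0.024,0],[0.9,0.004,0,0.024,0]],
], force=20)

```text
t: 58.82
ee_pos: [0.4796, 0.3367, 0.2295]
ee_rot: [[-0.996, 0.094, -0.001], [0.094, 0.996, -0.001], [0.001, -0.001, -1.0]]
contact_force: [0.4, 0.1, -0.2]
opening: 0.267
grip_force: 19.9
```

```bash
python3 go.py; python3 ring.py green
python3 - <<'E'
import pickle; from h import *
A,B=pickle.load(open('last.pkl','rb'))
def asc(c,x0,y0,x1,y1):
    h,s,v=cv2.split(cv2.cvtColor(c['pixels'],cv2.COLOR_RGB2HSV))
    for y in range(y0,y1):print(y,''.join('w' if s[y,x]<60 else 'G' if 45<h[y,x]<95 else ('+' if v[y,x]>=140 else '#' if v[y,x]>=90 else '@') if s[y,x]>=105 and h[y,x]<=16 else '.' for x in range(x0,x1)))
asc(A,216,124,250,146);asc(B,140,216,170,240)
E
```

```text
t 58.83 p [0.4796 0.3367 0.2295] xaz 174.61 tilt -1.0 op_mm 23.5 grip 19.9 F [ 0.4  0.1 -0.2] q [ -3.  27. -51.  92.  22.  72.  26.]
stand [ 222  130   52   35 1347]
green [0.4768 0.3324 0.1154] [ 7  5 31] [ 9  7 53] 0.6
124 wwwwwwwwwwwwwwwwwww.......wwwwwwww
125 wwwwwwwwwwwwwwwwwww.......wwwwwwww
126 wwwwwwwwwwGGGwwwGG........wwwwwwww
127 wwwwwww.wwGGGGGGGG......wwwwwwwwww
128 wwwwwww..w.GGGGGGGwwwwwwwwwwwwwwww
129 wwwwww....wGGGGGGGwwwwwwwwwwwwwwww
130 .www.......GGGGGGGwwwwww..wwwwwwww
131 ...........wGGGGGGw.......wwwwwwww
132 ......++++.wwwwwwww..#####wwwwwwww
133 ......++++.wwwwwwwww.#####.wwwwwww
134 ......+++#wwwwwwwwww.#####.wwwwwww
135 ......+++#.wwwwwwwww.#####.wwwwwww
136 ......+++#.wwwwwwwww.#+++#.wwwwwww
137 ......+++#.wwwwwwwww#++++#.wwwwwww
138 ......+++#.wwwwwwww.#+++++#.wwwww.
139 ......++++..wwwww..#++++++++.....+
140 ......+++++++...++++++++++++++++++
141 ......+++++++++++++++++++++++++++#
142 ......+++++++++++++###############
143 ......+###########################
144 ......############################
145 .......###########################
216 .......wwwwwwwwwwwwwwwwwwww##+
217 .......wwwwwwwwwGwwwwwwwwww#++
218 .........GwGwGGGGGwwwwwwww.+++
219 .........GGGGGGGGGwwwww..+++++
220 .........GGGGGGGGGwwwww.++++++
221 .........GGGGGGGGGwwwww.++++++
222 .........GGGGGGGGGwwwwww+++++#
223 ..........GGGGGGGGwwwwww+++++#
224 ..........GGGGGGGwwwwwww++++##
225 ..........wwwwwwwwwwwww.++++##
226 ..w....###wwwwwwwwww...++++##@
227 ..www..#+#wwwwwwwww.+++++++###
228 ..ww...+++.wwwwwwwww++++++####
229 ..ww...+++.wwwwwwwww.+++++####
230 ......+++#.wwwwwwwww.++++#####
231 .....++++#.wwwwwwwww.++++###.#
232 .....+++##.wwwwwwwww.+++######
233 ..##++++###.wwwwww...+++######
234 ..#+++++++##........+++#######
235 ..#++++++++++++++++++++#######
236 ..#+++++++++++++++++++########
237 ..#+++++++++++++++++++######@#
238 ..#+++++#++++++++++++++##@#@#@
239 ...++++#+++++++++++++++###@#@@
```

Request:
drive_tool([
  [[0.9,0,0,0.005,0],[0.9,0,0,0.01,0],[0.9,0,0,0.014,0],[0.9,0,0,0.014,0]],
])

```text
t: 59.42
ee_pos: [0.4797, 0.3367, 0.2157]
ee_rot: [[-0.996, 0.094, -0.001], [0.094, 0.996, -0.0], [0.001, -0.0, -1.0]]
contact_force: [-1.0, -0.1, -0.5]
opening: 0.265
grip_force: 19.9
```

Request:
drive_tool([
  [[0.9,0,0,0.005,0],[0.9,0,0,0.01,0],[0.9,0,0,0.014,0],[0.9,0,0,0.014,0]],
])

```text
t: 59.92
ee_pos: [0.4797, 0.3367, 0.2017]
ee_rot: [[-0.996, 0.094, -0.001], [0.094, 0.996, -0.0], [0.001, -0.0, -1.0]]
contact_force: [-0.3, -0.6, -0.6]
opening: 0.268
grip_force: 19.9
```

Request:
drive_tool([
  [[0.9,0,0,0.006,0],[0.9,0,0,0.012,0],[0.9,0,0,0.018,0],[0.9,0,0,0.018,0]],
])

```text
t: 60.42
ee_pos: [0.4796, 0.3366, 0.1834]
ee_rot: [[-0.996, 0.094, -0.001], [0.094, 0.996, -0.001], [0.001, -0.001, -1.0]]
contact_force: [-0.4, -0.2, -0.7]
opening: 0.263
grip_force: 19.9
```

```bash
python3 ring.py green; python3 go.py
```

```text
stand [ 222  130   52   35 1350]
t 60.52 p [0.4798 0.3369 0.1841] xaz 174.61 tilt -1.0 op_mm 23.6 grip 19.9 F [-0.2  0.6 -0.9] q [ -4.  29. -50.  96.  24.  67.  25.]
```

No contact and the ring is hidden inside the pocket, so I release and retreat.

Request:
drive_tool([
  [[0.3,0,0,0,0],[0.0,0,0,0,0],[-0.23,0,0,0,0],[-0.23,0,0,0,0],[-0.23,0,0,-0.03,0],[-0.23,0,0,-0.08,0],[-0.23,0,0,-0.13,0],[-0.23,0,0,-0.18,0],[-0.23,0,-0.03,-0.2,0],[-0.23,0,-0.08,-0.2,0],[-0.23,0,-0.12,-0.2,0],[-0.23,0,-0.12,-0.2,0]],
])

```text
t: 62.02
ee_pos: [0.4693, 0.2143, 0.3844]
ee_rot: [[-0.995, 0.099, 0.001], [0.099, 0.995, -0.002], [-0.001, -0.002, -1.0]]
contact_force: [0.1, -0.2, -0.0]
opening: 0.617
grip_force: 0.0
```

```bash
python3 go.py; for c in green blue red; do python3 ring.py $c; done
python3 - <<'E'
import pickle; from h import *
A,B=pickle.load(open('last.pkl','rb'));D=pickle.load(open('side0.pkl','rb'))
HUES['o2']=(5,16,140,100)
for c in('green','blue','red'):print(c,[(a,b.tolist()) for a,b in blobs(A,c,(215,80,290,140),15)],[(a,b.tolist()) for a,b in blobs(B,c,(120,150,200,240),15)])
for col in('o2','yellow'):print(col,blobs(A,col,(180,280,400,420),30))
print('tape',blobs(A,'yellow',(200,170,235,220),20),blobs(D,'yellow',(200,170,235,220),20))
def asc(c,x0,y0,x1,y1):
    h,s,v=cv2.split(cv2.cvtColor(c['pixels'],cv2.COLOR_RGB2HSV))
    for y in range(y0,y1,2):print(y,''.join('w' if s[y,x]<60 else 'G' if 45<h[y,x]<95 else 'B' if 100<h[y,x]<130 else 'R' if (h[y,x]<5 or h[y,x]>172) and s[y,x]>130 else ('+' if v[y,x]>=140 else '#') if s[y,x]>=105 and h[y,x]<=16 else '.' for x in range(x0,x1)))
asc(A,216,94,276,146)
sq=lambda c:cv2.absdiff(c['pixels'],D['pixels'])[245:300,185:280].mean()
print('square diff',sq(A))
E
```

```text
t 62.02 p [0.4693 0.2143 0.3844] xaz 174.3 tilt -1.0 op_mm 54.3 grip 0.0 F [ 0.1 -0.2 -0. ] q [ 14.  13. -54.  87.  11.  86.  45.]
stand [ 222  130   52   35 1332]
green [0.4764 0.3331 0.1698] [ 10  23 170] [ 11  24 188] 0.0
stand [ 222  130   52   35 1331]
blue [0.6844 0.3612 0.1279] [ 8  7 45] [ 6  8 33] 0.0
stand [ 222  130   52   35 1338]
red [0.5685 0.322  0.1733] [  8  21 130] [ 9 21 72] 0.7
green [(array([228.2, 112.4]), [224, 102, 9, 23, 159])] [(array([151.5, 203.5]), [146, 192, 11, 24, 194])]
blue [(array([245.7, 110.7]), [242, 100, 8, 22, 137]), (array([271.3, 116.5]), [268, 113, 10, 6, 20])] [(array([155.2, 194.1]), [150, 187, 9, 20, 61])]
red [(array([261.8, 109.7]), [258, 100, 8, 21, 130])] [(array([158.9, 188.3]), [154, 180, 9, 21, 72])]
o2 [(array([309.7, 339.4]), array([300, 326,  21,  28, 455], dtype=int32)), (array([246.2, 352.8]), array([236, 339,  21,  29, 450], dtype=int32))]
yellow [(array([303.3, 377.3]), array([289, 365,  31,  20, 251], dtype=int32)), (array([250.5, 390.8]), array([235, 380,  30,  18, 228], dtype=int32))]
tape [] []
94 ..................wwwww
[... 990 characters left out ...]
.wwwwwwwwwwwwwwwwww.
126 wwwwwwwwwwwwwwwwwww.......wwwwwwwwww.....wwwwwwwwwwwwwwwwwww
128 wwwwwww..wwwwwwwwwwwwwwwwwwwwwwwwwww.....wwwwwwwwwww...wwwww
130 wwww......wwwwwwwwww......wwwwwwwwww..###.wwwwwwwww.##..wwww
132 ......++++.wwwwwwww.+#####.wwwwwwwww.####.wwwwwwwwww###..www
134 ......+++#wwwwwwwwww.#####.wwwwwwwww.####.wwwwwwwww.#+++..ww
136 ......+++#.wwwwwwwww.#####.wwwwwwwww.++++#wwwwwwwww.++++..ww
138 ......+++#.wwwwwwww.#+++++#.wwwww...+++++++......+++++++....
140 ......++++++....+++++++++++++++++++++++++###############....
142 ......+++++++++++++#####################################....
144 ......##################################################....
square diff 58.58207336523126
```

All three markers are in separate pockets (caps at z≈0.17), both bottles are upright, and the gripper is clear of everything.

```bash
python3 -c "
from plant import hand_in
print(hand_in())"
```

```text
the job is handed in; nothing more can be done
None
```

I handed the job in at about 62 s: both bottles stand upright in the green tray and the red, blue and green markers sit cap-up in separate pockets of the stand, which was knocked a few centimetres during the run but stayed upright; the tape measure and try square were never approached, though I did not re-measure their positions.

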